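Mount a plaster forearm model in the bench stand and lock it

ROBOT

A 6-joint arm with a two-finger parallel gripper is mounted at the origin on the work surface. World frame = base frame: x ahead of the robot, y to its left, z up, the work surface at z = 0. Lengths are in m, angles in rad, forces in N, time in s.
With the tool pointing down it reaches from about 0.325 to 0.9 m from the base axis. Payload 6.1 kg.
Tool frame: the origin (TCP) lies midway between the tips of the shut fingers; the grasp point (between the pads) lies robot.pinch_z behind it (robot.pinch_z is the distance from the TCP to the grasp point, in m); z points along the fingers, y is the direction in which the jaws open and shut (so a half turn about z gives the same grasp; the last joint's range is limited). The gripper opens to 87 mm and grips with 3 to 60 N. Pads are 19 mm wide; open, the fingers measure 117 mm over their backs; the gripper's body (75 mm by 190 mm) begins 51 mm behind the grasp point.
Start: joints at [-1.441, 0.22, 1.526, -0, 1.395, -0.126], TCP at [0.158, -0.605, 0.196] pointing down, gripper open.
Joint ranges: [-2.98, 2.98], [-0.91, 2.08], [0.09, 2.57], [-1.24, 4.39], [0.2, 2.65], [-2.68, 2.68]. Speed limits (rad/s): [2.57, 2.57, 3.01, 3.14, 3.14, 3.14].

INTERFACE

Orientations are given as a unit quaternion [x, y, z, w].
In Python, from station import observe, cams, robot gives the robot as it stands.
- The arm moves only by the tool servo_tool, never from a script. Its argument "plan" is a list of rows, each a list of 3 entries, a list of its own where there are three numbers: the shift along the tool's x, y, z normalised to -1 to 1, where 1 is 1000 mm, then the turn, a rotation vector about the tool's x, y, z normalised to -1 to 1, where 1 is 2 rad, then the closure, from 0 (fully open) to 1 (shut). In form: [[[x, y, z], [rx, ry, rz], gripper], ...]. A call has 1 to 12 rows; each row is the pose to reach, as a shift and turn from the pose commanded when the call began, along the tool's axes at that moment; what a row does not reach only later rows make up. A row lasts 1/8 s, in which the tool goes at most 62.5 mm and 10.7 degrees, less where a joint would pass 70% of its speed; a pose out of reach is approached as far as the arm can. A call with a number of a shift or a turn outside -1 to 1 is refused whole. A call with a gripper value outside its range is refused whole. The fingers move at their own pace and stop on an object; the grip force is fixed at half the most. Time passes only in rows, so rows that repeat a pose let the fingers close. It gives the time, the measured TCP pose, the force and the opening at its end, in the units of the state.
- observe(): the state, without advancing time (a new reading comes with each control period).
- cams.read_camera(name): name is "scene" or "top" or "wrist"; returns a dict with "img" (420x560x3 uint8, red, green, blue), "camera_matrix" (3x3 intrinsics, pixels), "position" and "orientation" of the camera in the world. Camera axes: x right, y up, looking along -z (the intrinsics and any distortion apply to the point x, -y, -z); pixel columns grow to the right and rows downward; lengths in m; the calibration is good to about 2 mm. A picture is of the moment at which its call begins. There is no depth.
- robot.close_job(): hands the job in, once; it reports no verdict.
Trained networks look in a picture, given as the dict that the camera call returned (one of the last four; its "shot" number tells which), for a name from the list of things; names that differ only in an ending like _2 or _b are one class to them, and where a whole thing is asked for, a point or a joint stands for the part that bears it (a point fixed in the world has none). Each returns a list of dicts, best first, with "conf" (0 to 1); they miss things now and then, are a little off and sometimes report something else, mostly with a low value. They report only what shows in the picture. A call takes as long as a camera call. They do not tell look-alikes from the thing itself.
- cams.look_for(target, picture): "centre" ([row, column] as shares, 0 to 1, of the picture: columns of its width, rows of its height, amid what is visible of it).
- cams.masks_of(target, picture): "region" (420x560 bool, what is visible of it) and "centre" ([row, column] as shares, 0 to 1, of the picture: columns of its width, rows of its height, amid what is visible of it).
- cams.mark_of(target, picture): "centre" ([row, column] as shares, 0 to 1, of the picture: columns of its width, rows of its height: a listed point, or the origin of a listed thing).
The state is a dict: "clock": time; "qpos": joint angles; "joint_velocities": joint speeds; "joint_efforts": joint torques, N m; "tcp_pos": TCP position; "tcp_rot": TCP orientation; "ft_force": force on the tool from outside, world axes, zero at the start; "torque": the same for the moment, N m; "opening": opening from 0.0 (shut) to 1.0 (fully open).
Only numpy, scipy, OpenCV 4.12 (cv2) and the standard library are available. Lean on these libraries where they do the work, as an engineer would, in place of code of your own. Each camera call takes 0.05 s, during which the arm holds its last target.

TASK

Lift the oval plaster forearm model with the square shank out of the drying rack and lower it gently into the square socket of the bench stand, until its steel collar sits flat on the block. Then turn the stand's wing knob slowly clockwise, until you feel the sprung lock bolt drop into the cam's notch; stop there without forcing the knob, and let go. Leave the leg model and all the other things where they are.

Things in the scene. Friction and masses are not known exactly. Their poses are not given: they have to be found in the camera images.
- model: The oval plaster forearm model to be mounted: upright, domed top, 46 mm across the narrow way (its x), 62 mm the wide way (its y), 107 mm tall above its collar's underside, sides straight and upright from 33 to 86 mm; 0.36 to 0.56 kg. Starts in one of the rack's two holes. Origin: centre of the collar's underside, z up.
- model_collar (a point): Centre of the underside of the model's round steel collar (44 mm across, 6 mm thick), axes as the model's. Below it is a 20 x 20 mm square steel shank, sides along x and y, 50 mm long, its last 6 mm tapering to 14 x 14 mm; from 19 to 33 mm below the collar it is cut in to an 11 x 11 mm neck, which takes the lock bolt.
- model_grip (a point): Point on the model's axis 70 mm above the collar's underside, a good height to take it by its narrow sides; axes as the model's.
- rack: Fixed plywood drying rack, 150 x 290 mm, 60 mm high, origin on the table under its centre; two 26 mm square holes 70 mm either side of the centre along its y. A model hangs in each by its shank, collar on the board.
- leg_model: Bystander: the thicker round plaster leg model (84 mm across, 100 mm tall, tapering to the top) with a round shank, in the rack's other hole, 140 mm from the forearm model. Origin: centre of its collar's underside.
- stand: Fixed iron bench stand, base 90 x 275 x 12 mm. Origin on the table straight below the socket's centre; z up, y from the knob to the socket. At the origin a steel block, 64 x 64 mm, top at 72 mm, with the square socket through it; centred at y = -139 mm a grey sheet cover (68 x 78 mm, top at 76 mm) hides the cam, the knob's shaft rising through it.
- socket_mouth (a point): Centre of the square hole in the block's top face, 72 mm above the table; axes as the stand's. The hole is 21.6 x 21.6 mm, sides along the stand's x and y, so the shank goes in any of four ways round with 1.6 mm of play. The bolt enters through the wall on the -y side, 26 mm below the mouth.
- bolt: Sprung steel lock bolt, sliding along the stand's y; axes as the stand's, origin at the stand's when drawn back. Its roller rides on the cam, which holds it back, clear of the socket. When the roller drops into the cam's notch the spring (13 N, 9 N when home) shoots the bolt 6.2 mm in +y, its tongue entering the shank's neck; a shank not fully down stops it short.
- bolt_tail (a point): Middle of the bolt's outer end, standing out of the open end of the cover, 46 mm above the table. In the axes of socket_mouth it is at y = -185 mm with the bolt drawn back (7 mm proud of the cover) and at y = -179 mm with the bolt home (nearly level with the cover's end).
- knob: Wing knob on the upright cam shaft: black bar handle 54 mm long (its x), 12 mm thick (its y), 103 to 137 mm above the table. Origin on the shaft's axis at table height, 135 mm from the socket's axis; z up. Locks clockwise seen from above, turning against 0.1 to 0.2 N m; stays where it is left. Damaged by forcing it with more than about 0.7 N m. Turn it at about 0.3 rad/s.
- knob_grip (a point): Point on the knob's axis 125 mm above the table, where to grip across its 12 mm; axes as the knob's. The wing is set at no fixed angle and the cam is hidden: the notch comes anywhere from 0.4 to 2 rad (23 to 115 degrees) clockwise of the start. The roller drops in within 0.1 rad, tugging the knob onward with up to 0.4 N m; less than 0.1 rad later the notch's far wall stops the knob dead.
- bowl: Bystander: black rubber plaster bowl, 124 mm across, 75 mm high, origin under its centre.
- brush: Bystander: brush lying beside the stand.
- spatula: Bystander: plaster spatula lying to the right.
- caliper: Bystander: steel slide caliper, 190 mm long, lying in front of the rack.
- pylon: Bystander: aluminium prosthesis tube, 30 mm thick, 150 mm long, with a clamp adapter on one end, lying on the table.
- foot: Bystander: brown prosthetic foot, 240 mm long.
- jar: Bystander: clear jar with a white cap, 64 mm across, 85 mm high.
Things that resemble listed ones, but are neither listed nor needed, are in the scene too. What is shaped like the model but purple or yellow is not meant.

How it is judged:
By the outcome, as a careful person would: the job done as asked, in the order asked, and still so for the second after the job is handed in, with the robot touching nothing.
It also fails if it takes over 72 s, if anything falls off the work surface, if the arm or the gripper's body presses on something with over 40 N, if the wrist force passes 120 N, or if a joint passes its speed limit or range.

## Working session

There is one attempt and no reset: what is moved stays moved. The work goes in short steps, Python scripts to look and compute and a tool call to move; the robot and the scene stay as the last step left them, time stands still between calls to the robot, and variables do not carry over. Pictures are saved under pics/ and viewed, and the job is handed in when it is done.

Besides the shell and the picture viewer there is one more tool, called in YAML: its name, and indented under it one key for each argument. servo_tool: Moves the arm, as the interface text tells. Its arguments: {"type":"object","properties":{"plan":{"type":"array"}},"required":["plan"]}

```bash
ls; mkdir -p pics; cat > h.py <<'E'
import numpy as np, cv2
from scipy.spatial.transform import Rotation as R
from station import observe, cams, robot
def save(p,n): cv2.imwrite('pics/'+n+'.png',p['img'][:,:,::-1])
def ray(p,rc):
    # rc in shares
    v,u=rc[0]*420,rc[1]*560
    K=np.array(p['camera_matrix']); 
    d=np.linalg.solve(K,[u,v,1.]); d=np.array([d[0],-d[1],-d[2]])
    return np.array(p['position']), rot(p)@d
def rot(p):
    o=np.array(p['orientation'])
    return R.from_quat(o).as_matrix() if o.size==4 else o.reshape(3,3)
def atz(p,rc,z):
    o,d=ray(p,rc); return o+d*(z-o[2])/d[2]
def proj(p,X):
    c=rot(p).T@(np.array(X)-np.array(p['position'])); c=np.array([c[0],-c[1],-c[2]])
    q=np.array(p['camera_matrix'])@c; return q[:2]/q[2]
def tri(obs):
    A=np.zeros((3,3));b=np.zeros(3)
    for p,rc in obs:
        o,d=ray(p,rc); d=d/np.linalg.norm(d); M=np.eye(3)-np.outer(d,d); A+=M;b+=M@o
    return np.linalg.solve(A,b)
E
python3 - <<'E'
from h import *
s=observe(); print(s); print(robot.pinch_z)
P={}
for n in ['scene','top','wrist']:
    p=cams.read_camera(n); P[n]=p; save(p,n+'0'); print(n,p['position'],p['orientation'],p['camera_matrix'],[k for k in p])
for n in ['scene','top']:
    for t in ['model','leg_model','rack','stand','model_collar','model_grip','socket_mouth','knob_grip','bolt_tail','knob']:
        r=cams.mark_of(t,P[n]); print(n,t,[(round(x['conf'],2),np.round(np.array(x['centre'])*[420,560],1).tolist()) for x in r[:4]])
E
```

```text
pics
{'clock': 0.0, 'qpos': array([-1.44110952e+00,  2.21232050e-01,  1.52760675e+00, -3.45440810e-05,
        1.39469828e+00, -1.26111481e-01]), 'joint_velocities': array([-9.35516483e-04,  6.40371171e-04,  1.08711482e-03, -7.39641099e-04,
        4.10315299e-05,  1.00306857e-03]), 'joint_efforts': array([-2.17903136e-03, -4.94623303e+01, -3.87378180e+01,  6.93939719e-02,
        5.69678948e-02, -1.47753485e-04]), 'tcp_pos': array([ 0.15802553, -0.6039971 ,  0.19453595]), 'tcp_rot': array([ 9.91831191e-01,  1.27553688e-01, -1.87399438e-05, -9.72184862e-04]), 'ft_force': array([ 1.06927801, -0.46209532,  0.53316902]), 'torque': array([-0.01031153, -0.01890656,  0.03457804]), 'opening': 0.9961629532314601}
0.0187
scene [1.31447589 0.51574326 0.78042654] [0.21503941 0.40006639 0.77116326 0.44610779] [[379.6422025    0.         274.54048703]
 [  0.         379.6422025  206.821766  ]
 [  0.           0.           1.        ]] ['img', 'camera_matrix', 'position', 'orientation', 'shot']
top [0.3240149  0.0246138  1.63273934] [-0.05425769  0.04264508  0.71084017 -0.69995983] [[537.55813072 
[... 1037 characters left out ...]
knob []
top model [(0.92, [282.9, 176.1]), (0.76, [286.6, 235.6]), (0.63, [216.0, 317.5]), (0.55, [212.6, 228.8])]
top leg_model [(0.77, [211.7, 182.8])]
top rack [(0.91, [214.2, 209.3]), (0.54, [209.0, 226.6]), (0.49, [259.9, 448.0])]
top stand [(0.93, [215.2, 315.7])]
top model_collar [(0.98, [285.9, 175.9]), (0.96, [209.3, 228.3]), (0.74, [244.9, 273.2]), (0.61, [168.0, 433.5])]
top model_grip [(0.67, [204.1, 226.0]), (0.64, [289.9, 234.6]), (0.64, [244.8, 274.0]), (0.62, [289.3, 169.6])]
top socket_mouth [(0.85, [211.2, 318.0])]
top knob_grip [(0.75, [252.7, 132.4]), (0.68, [248.4, 206.2]), (0.63, [214.1, 314.8]), (0.49, [219.0, 366.0])]
top bolt_tail []
top knob [(0.42, [222.8, 356.9])]
```

View pics/scene0.png

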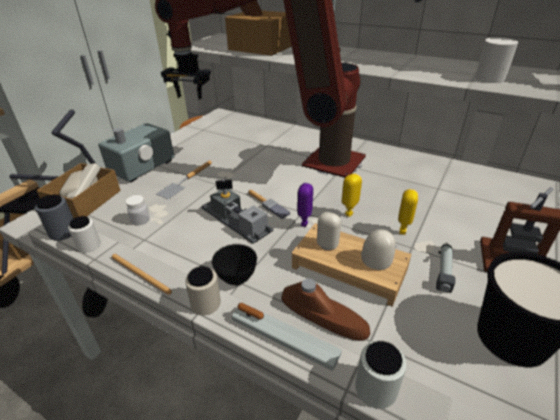

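View pics/top0.png

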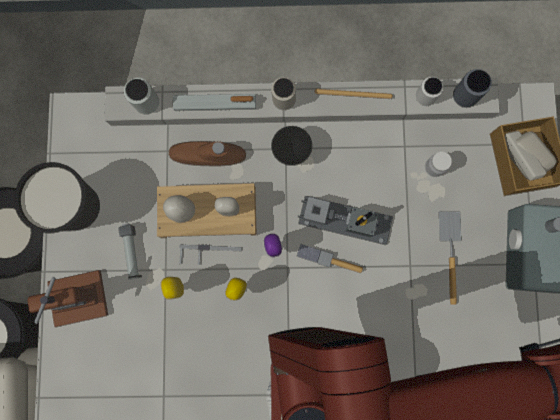

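View pics/wrist0.png

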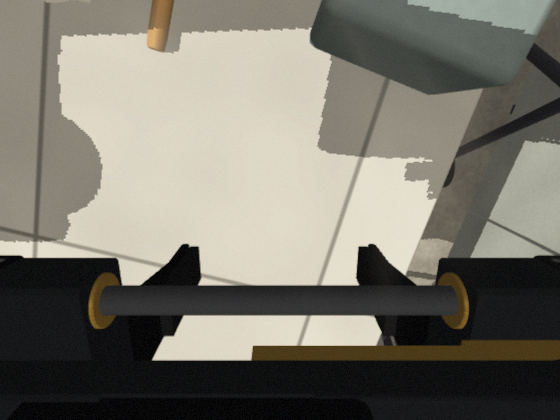

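```bash
python3 - <<'E'
from h import *
p=cams.read_camera('top'); q=cams.read_camera('scene')
def a(rc): return [rc[0]/420,rc[1]/560]
print('forearm top',atz(p,a([205,227]),.16), 'block',atz(p,a([210,318]),.072),'knob',atz(p,a([219.5,364]),.137))
for n,c,z in [('leg',[258.7,379.5],.06),('fore',[244.8,326.1],.06),('sock',[211.5,253.1],.072),('knob',[182.6,225.4],.125),('tail',[195.1,215.2],.046)]:
    print(n,atz(q,a(c),z))
c=p['img'][180:260,140:420]; cv2.imwrite('pics/topz.png',cv2.resize(c,None,fx=2.85,fy=2.85,interpolation=cv2.INTER_CUBIC)[:,:,::-1])
c=q['img'][160:300,190:420]; cv2.imwrite('pics/scz.png',cv2.resize(c,None,fx=3.4,fy=3.4,interpolation=cv2.INTER_CUBIC)[:,:,::-1])
E
```

```text
forearm top [0.55044082 0.20985373 0.16      ] block [ 0.54464531 -0.04622384  0.072     ] knob [ 0.50647928 -0.171191    0.137     ]
leg [0.53884219 0.36361074 0.06      ]
fore [0.55713545 0.21528515 0.06      ]
sock [ 0.53766782 -0.0432868   0.072     ]
knob [ 0.50760081 -0.16670858  0.125     ]
tail [ 0.49270623 -0.23161235  0.046     ]
```

View pics/topz.png

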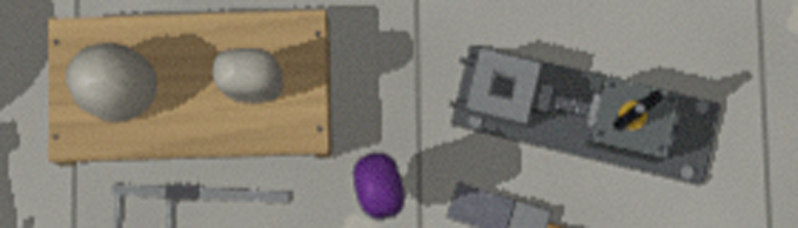

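View pics/scz.png

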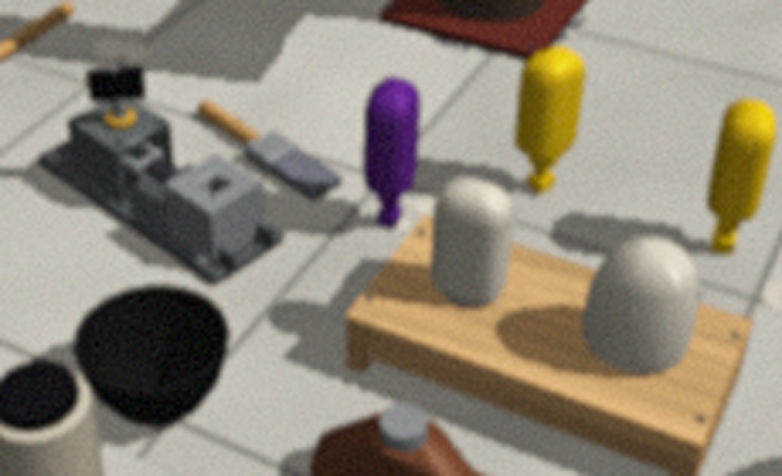

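```bash
cat >> h.py <<'E'
def goto(pos,yaw=None,cmd=None,tilt=True):
    """normalised shift/turn from current pose to tool-down pose with x-axis yaw"""
    s=observe(); Rc=R.from_quat(s['tcp_rot']); p0=np.array(s['tcp_pos'])
    if cmd is not None: p0,Rc=np.array(cmd[0]),down(cmd[1])
    Rt=down(yaw); sh=Rc.as_matrix().T@(np.array(pos)-p0)
    rv=(Rc.inv()*Rt).as_rotvec()
    print('shift',np.round(sh,4),'turn/2',np.round(rv/2,4)); return sh,rv/2
def down(yaw): return R.from_euler('z',yaw)*R.from_euler('x',np.pi)
def yawof(q): 
    x=R.from_quat(q).as_matrix()[:,0]; return np.arctan2(x[1],x[0])
E
python3 - <<'E'
from h import *
p=cams.read_camera('wrist'); s=observe()
T=R.from_quat(s['tcp_rot']).as_matrix()
print('axis in tool',T.T@(-rot(p)[:,2]),'up',T.T@rot(p)[:,1],'pos in tool',T.T@(np.array(p['position'])-s['tcp_pos']),yawof(s['tcp_rot']))
goto([.52,-.17,.33],1.3)
E
```

```text
axis in tool [-0.28313922 -0.00143136  0.95907775] up [9.59078033e-01 8.58875973e-04 2.83140581e-01] pos in tool [ 0.07733906 -0.00019849 -0.18734309] 0.2557912369057808
shift [ 0.4601 -0.329  -0.1344] turn/2 [-0.      0.     -0.5221]
```

servo_tool:
  plan:
    - [[0, 0, -0.0625], [0, 0, 0], 0]
    - [[0.06, -0.04, -0.125], [0, 0, -0.06], 0]
    - [[0.46, -0.33, -0.135], [0, 0, -0.522], 0]
    - [[0.46, -0.33, -0.135], [0, 0, -0.522], 0]
    - [[0.46, -0.33, -0.135], [0, 0, -0.522], 0]
    - [[0.46, -0.33, -0.135], [0, 0, -0.522], 0]
    - [[0.46, -0.33, -0.135], [0, 0, -0.522], 0]
    - [[0.46, -0.33, -0.135], [0, 0, -0.522], 0]
    - [[0.46, -0.33, -0.135], [0, 0, -0.522], 0]
    - [[0.46, -0.33, -0.135], [0, 0, -0.522], 0]
    - [[0.46, -0.33, -0.135], [0, 0, -0.522], 0]
    - [[0.46, -0.33, -0.135], [0, 0, -0.522], 0]

```text
clock: 2.8
tcp_pos: [0.52, -0.1683, 0.3305]
tcp_rot: [0.795, 0.606, -0.0, -0.0]
ft_force: [-0.2, -0.4, -0.7]
opening: 0.999
```

```bash
python3 - <<'E'
from h import *
p=cams.read_camera('wrist'); save(p,'w1'); import pickle; pickle.dump(p,open('w1.pkl','wb'))
for t,z in [('socket_mouth',.072),('knob_grip',.125),('bolt_tail',.046),('stand',0),('knob',0)]:
    print(t,[(round(x['conf'],2),np.round(np.array(x['centre'])*[420,560],1).tolist(),atz(p,x['centre'],z).round(4)) for x in cams.mark_of(t,p)[:2]])
E
```

```text
socket_mouth [(0.93, [70.8, 272.5], array([ 0.5477, -0.0384,  0.072 ]))]
knob_grip [(0.81, [184.0, 273.1], array([ 0.5122, -0.1704,  0.125 ]))]
bolt_tail []
stand [(0.76, [77.4, 269.7], array([ 0.5425, -0.0372,  0.    ]))]
knob [(0.89, [167.6, 275.0], array([ 0.5137, -0.1699,  0.    ])), (0.17, [73.0, 272.2], array([ 0.5478, -0.0324,  0.    ]))]
```

View pics/w1.png

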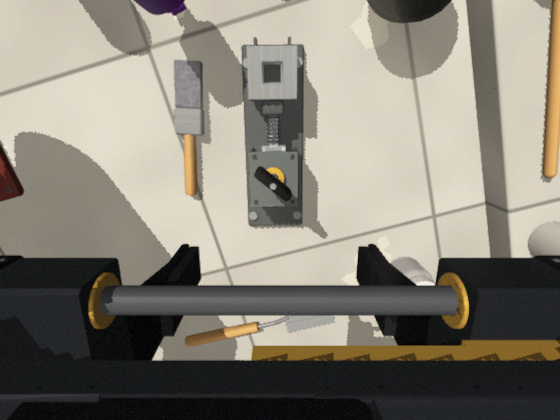

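```bash
python3 - <<'E'
from h import *
import pickle; p=pickle.load(open('w1.pkl','rb'))
c=p['img'][35:225,230:320]; cv2.imwrite('pics/w1a.png',cv2.resize(c[:80],None,fx=8,fy=7.5,interpolation=cv2.INTER_CUBIC)[:,:,::-1])
g=cv2.cvtColor(p['img'],cv2.COLOR_RGB2GRAY)
print(g[56:88,255:290:1][::2,::2])
r=g[55:90,256:290]; m=(r<75).astype(np.uint8)
n,l,st,ce=cv2.connectedComponentsWithStats(m); 
for i in range(1,n): print(st[i],ce[i]+[256,55])
E
```

```text
[[168 166 171 177 171 165 169 171 170 171 174 166 169 174 166 170 172 167]
 [168 167 168 178 167 165 166 171 173 175 172 167 170 173 169 170 172 171]
 [171 170 168 173 165 161 162 166 170 165 160 156 158 164 170 166 172 170]
 [166 172 167 142  95  96  96  97  97  99  99 109 105 112 159 166 171 169]
 [169 168 166 147  94  76  82  73  81  77  88  88  89 136 156 167 172 169]
 [172 167 168 145  88  59  61  59  62  63  59  60  58 146 160 170 171 169]
 [169 172 169 146  87  57  56  58  59  61  60  61  58 148 158 171 170 167]
 [168 170 166 152  93  53  60  59  62  61  65  62  62 156 158 167 168 171]
 [168 170 164 158  89  57  63  62  64  62  63  64  61 151 159 169 170 167]
 [169 170 167 158  96  52  64  59  64  63  62  62  65 159 162 170 170 169]
 [165 169 169 160  94  55  64  63  63  65  67  64  61 156 164 169 171 170]
 [168 170 165 160 104  53  64  60  64  65  61  65  62 160 157 167 168 167]
 [166 170 166 162 107  56  65  62  65  66  66  63  65 157 155 166 170 167]
 [169 168 166 166 119  97 105 114 125 123 128 128 127 162 162 167 169 170]
 [166 170 164 168 164 164 164 165 169 163 163 160 161 166 164 169 170 170]
 [168 167 169 173 171 165 168 170 173 171 170 166 168 174 165 164 170 168]]
[  8   9  16  18 264] [271.38636364  72.62878788]
```

View pics/w1a.png

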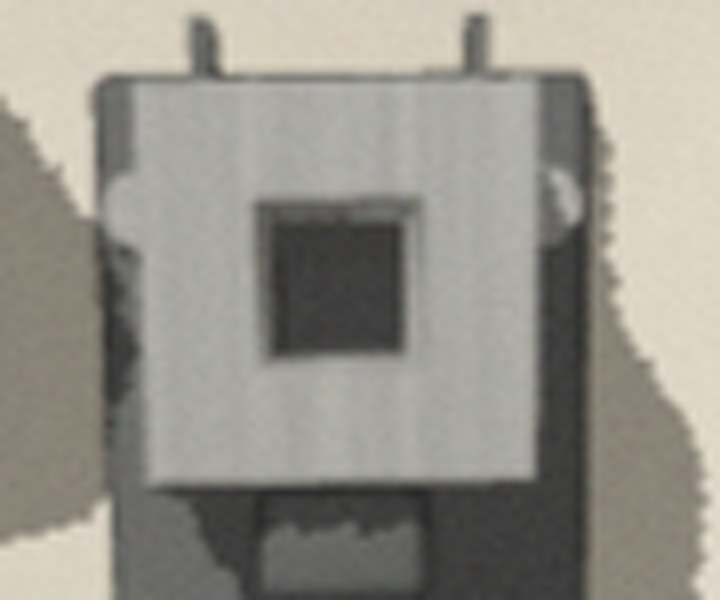

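```bash
python3 - <<'E'
from h import *
import pickle; p=pickle.load(open('w1.pkl','rb'))
def q(zx,zy): return atz(p,[(35+zy/7.5-.0)/420,(230+zx/8-.0)/560],.072)[:2]
for C in ([(133,78),(541,78),(538,482),(147,487)],[(254,200),(421,198),(406,354),(264,358)]):
    w=np.array([q(*c) for c in C]); print(w.round(4), w.mean(0).round(4))
    for i in range(4):
        d=w[(i+1)%4]-w[i]; print(round(np.hypot(*d),4), np.degrees(np.arctan2(d[1],d[0])).round(2))
s=observe(); print(s['tcp_pos'],yawof(s['tcp_rot']),p['position'])
goto([.55,.14,.36],1.57)
E
```

```text
[[ 0.5244 -0.0013]
 [ 0.5862 -0.0184]
 [ 0.5697 -0.0803]
 [ 0.5076 -0.064 ]] [ 0.547 -0.041]
0.0641 -15.45
0.064 -104.91
0.0642 165.28
0.0649 74.98
[[ 0.5375 -0.0244]
 [ 0.5631 -0.0312]
 [ 0.5543 -0.0543]
 [ 0.532  -0.0488]] [ 0.5467 -0.0397]
0.0266 -14.78
0.0248 -110.85
0.023 166.15
0.0251 77.42
[ 0.51893138 -0.17028685  0.33059033] 1.2976386642002358 [ 0.5399349  -0.09282225  0.51784073]
shift [ 0.3072 -0.0538 -0.0295] turn/2 [-1.000e-04  1.000e-04 -1.362e-01]
```

servo_tool:
  plan:
    - [[0.307, -0.054, -0.03], [0, 0, -0.136], 0]
    - [[0.307, -0.054, -0.03], [0, 0, -0.136], 0]
    - [[0.307, -0.054, -0.03], [0, 0, -0.136], 0]
    - [[0.307, -0.054, -0.03], [0, 0, -0.136], 0]
    - [[0.307, -0.054, -0.03], [0, 0, -0.136], 0]
    - [[0.307, -0.054, -0.03], [0, 0, -0.136], 0]
    - [[0.307, -0.054, -0.03], [0, 0, -0.136], 0]
    - [[0.307, -0.054, -0.03], [0, 0, -0.136], 0]

```text
clock: 4.1
tcp_pos: [0.5499, 0.1393, 0.3604]
tcp_rot: [0.708, 0.707, -0.0, 0.0]
ft_force: [0.3, -0.4, -0.1]
opening: 1.002
```

```bash
python3 - <<'E'
from h import *
p=cams.read_camera('wrist'); save(p,'w2'); import pickle; pickle.dump(p,open('w2.pkl','wb'))
for t,z in [('model_grip',.13),('model_collar',.06),('model',.06),('leg_model',.06),('rack',0)]:
    print(t,[(round(x['conf'],2),np.round(np.array(x['centre'])*[420,560],1).tolist(),atz(p,x['centre'],z).round(4)) for x in cams.mark_of(t,p)[:3]])
s=observe(); print(s['tcp_pos'],yawof(s['tcp_rot']))
for x in cams.masks_of('model',p)[:3]:
    m=x['region'].astype(np.uint8); print(x['conf'],np.array(x['centre'])*[420,560],m.sum(), cv2.minAreaRect(cv2.findNonZero(m)))
E
```

```text
model_grip [(0.82, [131.6, 102.3], array([0.3273, 0.1982, 0.13  ])), (0.66, [117.0, 278.0], array([0.5493, 0.2153, 0.13  ]))]
model_collar [(0.73, [202.2, 211.8], array([0.445 , 0.0866, 0.06  ])), (0.66, [133.2, 128.6], array([0.3286, 0.1925, 0.06  ]))]
model [(0.97, [200.0, 212.6], array([0.4465, 0.0902, 0.06  ])), (0.7, [129.7, 128.9], array([0.3298, 0.1975, 0.06  ])), (0.62, [114.4, 287.6], array([0.5634, 0.2185, 0.06  ]))]
leg_model [(0.57, [5.4, 279.4], array([0.5517, 0.3576, 0.06  ]))]
rack [(0.61, [66.4, 279.5], array([0.552 , 0.2908, 0.    ]))]
[0.54990291 0.14048754 0.36067248] 1.5705655631067597
0.93 [134.316 107.52 ] 2657 ((107.5, 135.0), (42.0, 77.0), 90.0)
0.87 [  2.1  110.88] 593 ((107.0, 6.5), (13.0, 56.0), 90.0)
0.76 [212.814 204.512] 1872 ((203.05001831054688, 210.14999389648438), (41.42583465576172, 55.65608215332031), 71.56504821777344)
```

View pics/w2.png

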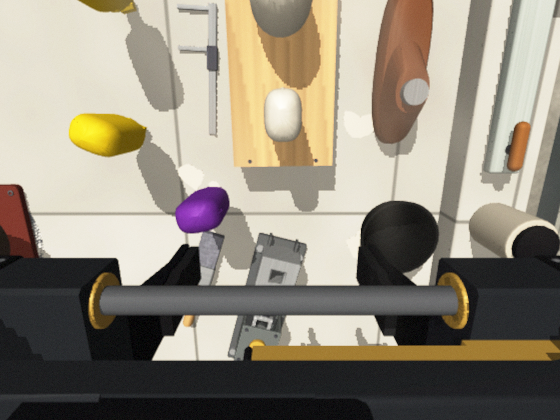

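```bash
python3 - <<'E'
from h import *
import pickle; p=pickle.load(open('w2.pkl','rb'))
hsv=cv2.cvtColor(p['img'],cv2.COLOR_RGB2HSV); print(p['position'])
m=np.zeros((420,560),np.uint8); m[75:150,255:310]=(hsv[75:150,255:310,1]<70)
n,l,st,ce=cv2.connectedComponentsWithStats(m); i=1+np.argmax(st[1:,4]); m=(l==i).astype(np.uint8); print(st[i],ce[i])
c,_=cv2.findContours(m,cv2.RETR_EXTERNAL,cv2.CHAIN_APPROX_NONE); c=max(c,key=len)[:,0]
for z in (.13,.146):
    w=np.array([atz(p,[(v+.5)/420,(u+.5)/560],z)[:2] for u,v in c],np.float32)
    e=cv2.fitEllipse(w*1000); print(z,e, cv2.minAreaRect(w*1000))
    C=w.mean(0); 
    # oriented 2nd moments on filled region
ys,xs=np.nonzero(m); w=np.array([atz(p,[(v+.5)/420,(u+.5)/560],.14)[:2] for u,v in zip(xs,ys)])
cv=np.cov(w.T); ev,V=np.linalg.eigh(cv); print(w.mean(0),np.sqrt(ev)*4,np.degrees(np.arctan2(V[1],V[0])))
# rack edges
wood=((hsv[...,0]>8)&(hsv[...,0]<25)&(hsv[...,1]>70)).astype(np.uint8); wood[:,:215]=0;wood[:,350:]=0;wood[175:]=0
for r in range(20,160,20):
    k=np.nonzero(wood[r])[0]; print(r,k.min(),k.max(),atz(p,[(r+.5)/420,(k.min())/560],.06)[:2].round(4),atz(p,[(r+.5)/420,(k.max()+1)/560],.06)[:2].round(4))
for cc in range(245,330,20):
    k=np.nonzero(wood[:,cc])[0]; print(cc,k.max(),atz(p,[(k.max()+1)/420,(cc+.5)/560],.06)[:2].round(4))
cv2.imwrite('pics/w2a.png',cv2.resize(p['img'][0:180,210:350],None,fx=3.3,fy=3.3,interpolation=cv2.INTER_CUBIC)[:,:,::-1])
E
```

```text
[0.54914109 0.21764001 0.54774502]
[ 264   87   37   55 1723] [282.32153221 114.29193268]
0.13 ((555.373046875, 217.12704467773438), (47.30927658081055, 66.7357406616211), 1.2930586338043213) ((554.9296875, 217.48231506347656), (44.9552116394043, 64.63045501708984), 0.9720953702926636)
0.146 ((555.1343383789062, 217.1466827392578), (45.497283935546875, 64.17969512939453), 1.2930893898010254) ((554.7079467773438, 217.4883575439453), (43.23335647583008, 62.15507507324219), 0.9721550941467285)
[0.55522635 0.21770594] [0.04759462 0.06584941] [-178.70779851   91.29220149]
20 226 336 [0.4797 0.3399] [0.6293 0.3396]
40 227 336 [0.4799 0.3156] [0.6305 0.3153]
60 228 335 [0.4801 0.2906] [0.6303 0.2902]
80 229 334 [0.4803 0.2646] [0.6301 0.2642]
100 230 334 [0.4805 0.2379] [0.6314 0.2374]
120 232 333 [0.4821 0.2102] [0.6313 0.2097]
140 233 332 [0.4824 0.1815] [0.6311 0.1811]
245 166 [0.4997 0.1419]
265 166 [0.5302 0.1418]
285 165 [0.5606 0.1433]
305 165 [0.591  0.1432]
325 165 [0.6214 0.1431]
```

View pics/w2a.png

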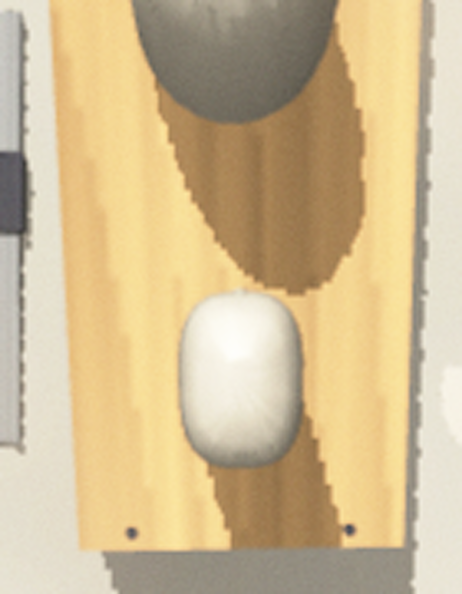

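servo_tool:
  plan:
    - [[0.06, 0.005, 0.0], [0, 0, -0.0105], 0]
    - [[0.0775, 0.0055, 0.04], [0, 0, -0.0105], 0]
    - [[0.0775, 0.0055, 0.1], [0, 0, -0.0105], 0]
    - [[0.0775, 0.0055, 0.15], [0, 0, -0.0105], 0]
    - [[0.0775, 0.0055, 0.15], [0, 0, -0.0105], 0]

```text
clock: 5.08
tcp_pos: [0.5518, 0.218, 0.2056]
tcp_rot: [0.699, 0.715, -0.004, -0.003]
ft_force: [-0.3, -0.0, 0.7]
opening: 0.999
```

```bash
python3 - <<'E'
from h import *
s=observe(); print(s['tcp_pos'],np.degrees(yawof(s['tcp_rot'])),s['ft_force'],s['torque'])
p=cams.read_camera('wrist'); save(p,'w3'); goto([.5555,.2175,.1113],np.radians(91.2))
E
```

```text
[0.55184471 0.21795211 0.2056089 ] 91.26874572023316 [-0.25785597 -0.0259486   0.73534485] [-0.00322426 -0.08499231 -0.00203634]
shift [-0.0009  0.0017  0.0982] turn/2 [-0.0018  0.0004  0.0005]
```

View pics/w3.png

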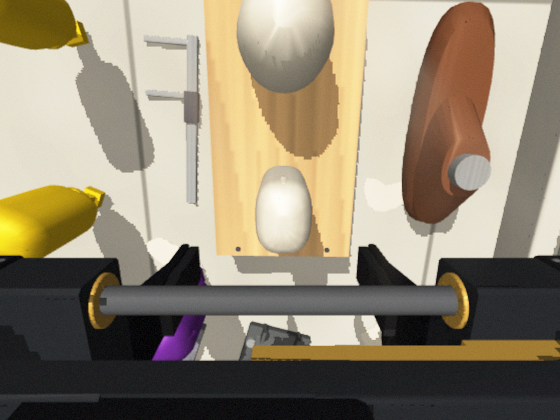

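servo_tool:
  plan:
    - [[-0.0005, 0, 0.05], [0, 0, 0], 0]
    - [[-0.0005, 0, 0.085], [0, 0, 0], 0]
    - [[-0.0005, 0, 0.0995], [0, 0, 0], 0]
    - [[-0.0005, 0, 0.0995], [0, 0, 0], 0]
    - [[-0.0005, 0, 0.0995], [0, 0, 0], 0.3]
    - [[-0.0005, 0, 0.0995], [0, 0, 0], 0.6]
    - [[-0.0005, 0, 0.0995], [0, 0, 0], 0.8]
    - [[-0.0005, 0, 0.0995], [0, 0, 0], 1]
    - [[-0.0005, 0, 0.0995], [0, 0, 0], 1]
    - [[-0.0005, 0, 0.0995], [0, 0, 0], 1]

```text
clock: 6.38
tcp_pos: [0.5554, 0.2183, 0.1112]
tcp_rot: [0.699, 0.715, 0.0, 0.0]
ft_force: [0.3, 0.1, -0.1]
opening: 0.506
```

```bash
python3 - <<'E'
from h import *
s=observe(); print(s['tcp_pos'],np.degrees(yawof(s['tcp_rot'])),s['tcp_rot'],s['ft_force'],s['torque'],s['opening'])
E
```

```text
[0.55540265 0.21828584 0.11119722] 91.25737710778965 [6.99305506e-01 7.14822903e-01 1.48892348e-04 6.80380179e-05] [ 0.31788808  0.11403524 -0.08997755] [-0.03140411 -0.20600143  0.03367042] 0.5062551737604131
```

servo_tool:
  plan:
    - [[0, 0, -0.005], [0, 0, 0], 1]
    - [[0, 0, -0.015], [0, 0, 0], 1]
    - [[0, 0, -0.03], [0, 0, 0], 1]
    - [[0, 0, -0.05], [0, 0, 0], 1]
    - [[0, 0, -0.075], [0, 0, 0], 1]
    - [[0, 0, -0.1], [0, 0, 0], 1]
    - [[0, 0, -0.11], [0, 0, 0], 1]
    - [[0, 0, -0.11], [0, 0, 0], 1]
    - [[0, 0, -0.11], [0, 0, 0], 1]

```text
clock: 7.5
tcp_pos: [0.5545, 0.2181, 0.2199]
tcp_rot: [0.699, 0.715, -0.001, -0.001]
ft_force: [0.3, -0.1, -4.7]
opening: 0.501
```

```bash
python3 - <<'E'
from h import *
s=observe(); print(s['tcp_pos'],np.degrees(yawof(s['tcp_rot'])),s['tcp_rot'],s['ft_force'],s['torque'],s['opening'])
p=cams.read_camera('wrist'); save(p,'w4'); q=cams.read_camera('scene');save(q,'s4')
cv2.imwrite('pics/s4z.png',cv2.resize(q['img'][80:300,230:450],None,fx=2.7,fy=2.7,interpolation=cv2.INTER_CUBIC)[:,:,::-1])
print(cams.mark_of('model_collar',q)[:3],cams.mark_of('model_grip',p)[:3])
print(proj(q,[.5554,.2183,.17]),proj(q,[.5554,.2183,.12]))
E
```

```text
[0.55454516 0.21805424 0.21993139] 91.25990982237377 [ 6.99289526e-01  7.14837875e-01 -8.43982146e-04 -5.08270581e-04] [ 0.30991698 -0.07022267 -4.73084341] [-0.02010839 -0.04761778 -0.01828836] 0.5009241313312862
[{'centre': [0.5067, 0.5877], 'conf': 0.8}, {'centre': [0.5193, 0.7255], 'conf': 0.72}, {'centre': [0.486, 0.6212], 'conf': 0.68}] [{'centre': [0.5233, 0.0587], 'conf': 0.73}]
[329.6725746  213.70066353] [328.57403769 228.31096322]
```

View pics/s4z.png

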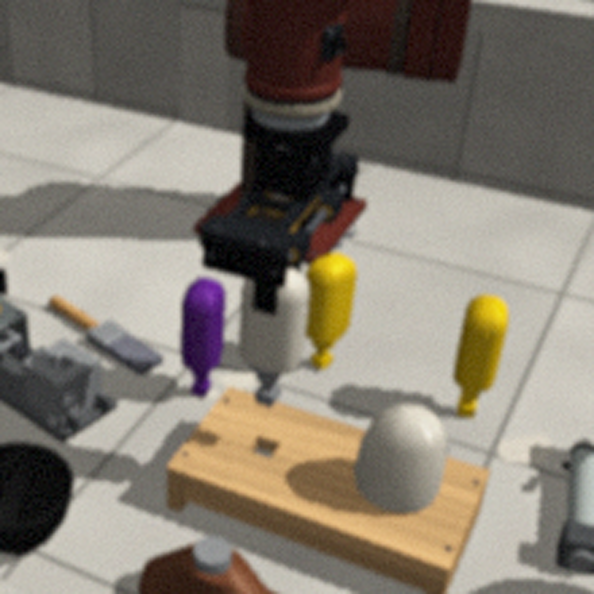

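View pics/w4.png

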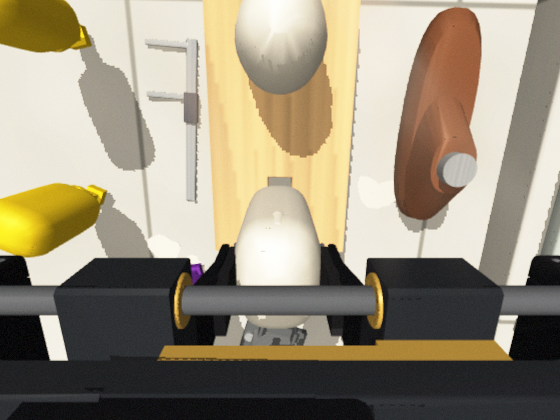

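```bash
python3 - <<'E'
from h import *
goto([.547,-.040,.2195],np.radians(74.97))
E
```

```text
shift [-0.2579 -0.0134  0.0006] turn/2 [-0.0009  0.0003  0.1421]
```

servo_tool:
  plan:
    - [[-0.01, -0.0005, 0], [0, 0, 0.005], 1]
    - [[-0.03, -0.0015, 0], [0, 0, 0.017], 1]
    - [[-0.06, -0.003, 0], [0, 0, 0.033], 1]
    - [[-0.095, -0.005, 0], [0, 0, 0.052], 1]
    - [[-0.13, -0.007, 0], [0, 0, 0.072], 1]
    - [[-0.165, -0.009, 0], [0, 0, 0.091], 1]
    - [[-0.2, -0.0105, 0], [0, 0, 0.11], 1]
    - [[-0.23, -0.012, 0], [0, 0, 0.127], 1]
    - [[-0.25, -0.013, 0], [0, 0, 0.138], 1]
    - [[-0.258, -0.0135, 0], [0, 0, 0.142], 1]
    - [[-0.258, -0.0135, 0], [0, 0, 0.142], 1]
    - [[-0.258, -0.0135, 0], [0, 0, 0.142], 1]

```text
clock: 9.2
tcp_pos: [0.5475, -0.0391, 0.2211]
tcp_rot: [0.793, 0.609, 0.0, -0.0]
ft_force: [-0.2, -0.5, -6.1]
opening: 0.502
```

```bash
python3 - <<'E'
from h import *
s=observe(); print(s['tcp_pos'],np.degrees(yawof(s['tcp_rot'])),s['tcp_rot'],s['ft_force'],s['torque'],s['opening'])
p=cams.read_camera('wrist'); save(p,'w5'); q=cams.read_camera('scene');save(q,'s5')
cv2.imwrite('pics/s5z.png',cv2.resize(q['img'][120:270,180:340],None,fx=4,fy=4,interpolation=cv2.INTER_CUBIC)[:,:,::-1])
for t in ['model_collar','socket_mouth']: print(t,[(round(x['conf'],2),np.round(np.array(x['centre'])*[420,560],1).tolist()) for x in cams.mark_of(t,q)[:4]])
print(proj(q,[.547,-.0405,.072]),proj(q,list(s['tcp_pos'][:2])+[s['tcp_pos'][2]-.0513]),proj(q,list(s['tcp_pos'][:2])+[s['tcp_pos'][2]-.1013]))
goto([.547,-.040,.2195],np.radians(74.97))
E
```

```text
[ 0.5474591  -0.03911581  0.22114767] 75.04786338164259 [ 7.93098964e-01  6.09092742e-01  1.54403987e-04 -2.01225527e-04] [-0.16941405 -0.54223497 -6.07734168] [-0.06629405 -0.04598098  0.00925395] 0.5016788319237631
model_collar [(0.96, [214.3, 306.4]), (0.87, [185.2, 251.4]), (0.79, [202.7, 347.3]), (0.7, [223.7, 408.6])]
socket_mouth [(0.8, [214.3, 253.8]), (0.58, [181.8, 248.8])]
[252.20400628 213.33036857] [250.52944935 187.11773317] [251.5581405  200.94730962]
shift [-0.0009 -0.0003  0.0016] turn/2 [-0.     -0.      0.0008]
```

View pics/s5z.png

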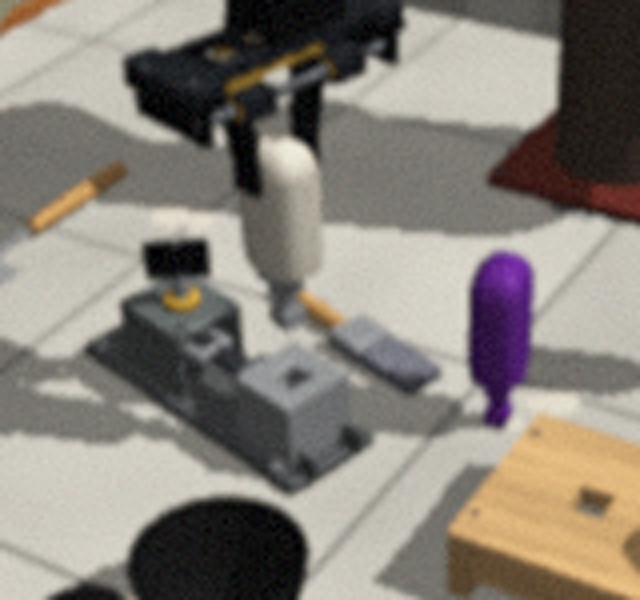

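View pics/w5.png

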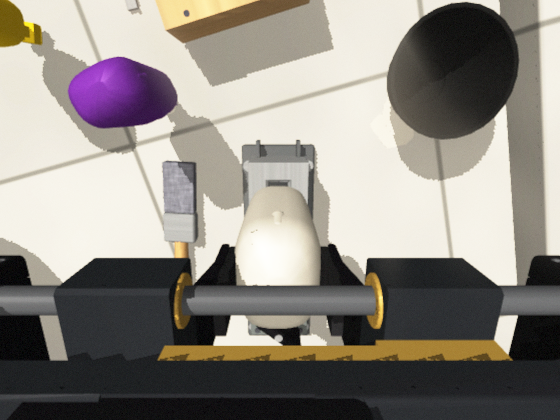

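servo_tool:
  plan:
    - [[-0.0009, -0.0003, 0.01], [0, 0, 0], 1]
    - [[-0.0009, -0.0003, 0.025], [0, 0, 0], 1]
    - [[-0.0009, -0.0003, 0.037], [0, 0, 0], 1]
    - [[-0.0009, -0.0003, 0.042], [0, 0, 0], 1]
    - [[-0.0009, -0.0003, 0.045], [0, 0, 0], 1]
    - [[-0.0009, -0.0003, 0.045], [0, 0, 0], 1]

```text
clock: 10.15
tcp_pos: [0.547, -0.0408, 0.1762]
tcp_rot: [0.793, 0.609, 0.0, 0.0]
ft_force: [-0.0, -0.9, -5.2]
opening: 0.496
```

```bash
cat > st.py <<'E'
from h import *
s=observe(); print(s['clock'],s['tcp_pos'].round(4),np.degrees(yawof(s['tcp_rot'])).round(2),s['tcp_rot'].round(4),s['ft_force'].round(2),s['torque'].round(3),s['opening'].round(3))
E
python3 - <<'E'
import st
from h import *
q=cams.read_camera('scene');save(q,'s6'); p=cams.read_camera('wrist'); save(p,'w6')
cv2.imwrite('pics/s6z.png',np.vstack([cv2.resize(q['img'][165:240,190:310],None,fx=5,fy=5,interpolation=cv2.INTER_CUBIC)[:,:,::-1]]))
E
```

```text
Traceback (most recent call last):
  File "st.py", line 2, in <module>
    s=observe(); print(s['clock'],s['tcp_pos'].round(4),np.degrees(yawof(s['tcp_rot'])).round(2),s['tcp_rot'].round(4),s['ft_force'].round(2),s['torque'].round(3),s['opening'].round(3))
                                                                                                                                                                   ^^^^^^^^^^^^^^^^^^
AttributeError: 'float' object has no attribute 'round'
```

```bash
sed -i "s/s\['opening'\].round(3)/round(s['opening'],3)/" st.py
python3 - <<'E'
import st
from h import *
q=cams.read_camera('scene');save(q,'s6'); p=cams.read_camera('wrist'); save(p,'w6')
cv2.imwrite('pics/s6z.png',np.vstack([cv2.resize(q['img'][165:240,190:310],None,fx=5,fy=5,interpolation=cv2.INTER_CUBIC)[:,:,::-1]]))
E
python3 st.py
```

```text
10.15 [ 0.547  -0.0408  0.1762] 74.99 [7.934e-01 6.087e-01 1.000e-04 1.000e-04] [-0.03 -0.9  -5.22] [-0.018 -0.103 -0.002] 0.496
10.25 [ 0.5473 -0.0409  0.1767] 74.99 [7.934e-01 6.087e-01 3.000e-04 4.000e-04] [ 0.02 -0.4  -5.37] [-0.017 -0.109 -0.008] 0.501
```

View pics/s6z.png

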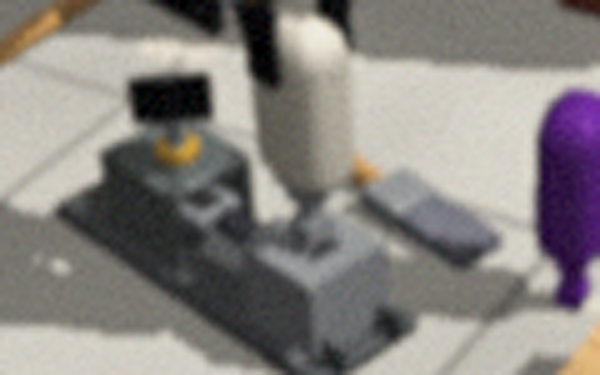

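servo_tool:
  plan:
    - [[0, 0, 0.003], [0, 0, 0], 1]
    - [[0, 0, 0.006], [0, 0, 0], 1]
    - [[0, 0, 0.008], [0, 0, 0], 1]
    - [[0, 0, 0.01], [0, 0, 0], 1]
    - [[0, 0, 0.01], [0, 0, 0], 1]

```text
clock: 10.88
tcp_pos: [0.5468, -0.0408, 0.1659]
tcp_rot: [0.793, 0.609, -0.0, -0.0]
ft_force: [-0.1, 0.1, -5.5]
opening: 0.499
```

```bash
python3 st.py
```

```text
10.875 [ 0.5468 -0.0408  0.1659] 74.99 [ 7.934e-01  6.087e-01 -1.000e-04 -2.000e-04] [-0.06  0.11 -5.49] [ 0.064 -0.085  0.005] 0.499
```

servo_tool:
  plan:
    - [[0, 0, 0.004], [0, 0, 0], 1]
    - [[0, 0, 0.009], [0, 0, 0], 1]
    - [[0, 0, 0.014], [0, 0, 0], 1]
    - [[0, 0, 0.018], [0, 0, 0], 1]
    - [[0, 0, 0.02], [0, 0, 0], 1]

```text
clock: 11.5
tcp_pos: [0.5467, -0.0407, 0.1457]
tcp_rot: [0.793, 0.609, -0.0, -0.0]
ft_force: [-0.2, 0.4, -4.6]
opening: 0.502
```

```bash
python3 st.py
```

```text
11.5 [ 0.5467 -0.0407  0.1457] 74.99 [ 7.934e-01  6.087e-01 -2.000e-04 -2.000e-04] [-0.24  0.4  -4.65] [ 0.001 -0.02  -0.005] 0.502
```

Seating expected at TCP z ≈ 0.1233 (22 mm further).

servo_tool:
  plan:
    - [[0, 0, 0.005], [0, 0, 0], 1]
    - [[0, 0, 0.01], [0, 0, 0], 1]
    - [[0, 0, 0.014], [0, 0, 0], 1]
    - [[0, 0, 0.017], [0, 0, 0], 1]
    - [[0, 0, 0.019], [0, 0, 0], 1]
    - [[0, 0, 0.02], [0, 0, 0], 1]

```text
clock: 12.25
tcp_pos: [0.5469, -0.0407, 0.1261]
tcp_rot: [0.793, 0.609, 0.0, -0.0]
ft_force: [-0.7, -0.2, -3.9]
opening: 0.504
```

```bash
python3 st.py
```

```text
12.25 [ 0.5469 -0.0407  0.1261] 74.99 [ 0.7934  0.6087  0.     -0.    ] [-0.74 -0.16 -3.94] [-0.011 -0.073 -0.03 ] 0.504
```

servo_tool:
  plan:
    - [[0, 0, 0.001], [0, 0, 0], 1]
    - [[0, 0, 0.002], [0, 0, 0], 1]
    - [[0, 0, 0.003], [0, 0, 0], 1]
    - [[0, 0, 0.003], [0, 0, 0], 1]

```text
clock: 12.75
tcp_pos: [0.547, -0.0407, 0.1233]
tcp_rot: [0.793, 0.609, 0.0, 0.0]
ft_force: [-0.4, 0.7, -3.0]
opening: 0.5
```

```bash
python3 st.py
```

```text
12.75 [ 0.547  -0.0407  0.1233] 74.99 [7.934e-01 6.087e-01 1.000e-04 1.000e-04] [-0.37  0.7  -2.96] [ 0.083 -0.012  0.005] 0.5
```

Slight unloading; go on by 1 mm steps to feel the seat.

servo_tool:
  plan:
    - [[0, 0, 0.0005], [0, 0, 0], 1]
    - [[0, 0, 0.001], [0, 0, 0], 1]
    - [[0, 0, 0.001], [0, 0, 0], 1]

```text
clock: 13.12
tcp_pos: [0.5473, -0.0406, 0.1232]
tcp_rot: [0.793, 0.609, 0.0, 0.0]
ft_force: [-3.4, 2.3, 5.4]
opening: 0.503
```

```bash
python3 st.py
```

```text
13.125 [ 0.5473 -0.0406  0.1232] 74.99 [7.934e-01 6.087e-01 4.000e-04 2.000e-04] [-3.45  2.28  5.4 ] [ 0.481  0.755 -0.037] 0.503
```

servo_tool:
  plan:
    - [[0, 0, 0], [0, 0, 0], 0.6]
    - [[0, 0, 0], [0, 0, 0], 0.3]
    - [[0, 0, 0], [0, 0, 0], 0.1]
    - [[0, 0, 0], [0, 0, 0], 0.0]
    - [[0, 0, 0], [0, 0, 0], 0.0]
    - [[0, 0, -0.03], [0, 0, 0], 0.0]
    - [[0, 0, -0.08], [0, 0, 0], 0.0]
    - [[0, 0, -0.14], [0, 0, 0], 0.0]
    - [[0, 0, -0.18], [0, 0, 0], 0.0]
    - [[0, 0, -0.18], [0, 0, 0], 0.0]

```text
clock: 14.38
tcp_pos: [0.5491, -0.0413, 0.3069]
tcp_rot: [0.793, 0.609, 0.003, 0.003]
ft_force: [-0.2, 0.4, 0.5]
opening: 0.999
```

```bash
python3 st.py; python3 - <<'E'
from h import *
q=cams.read_camera('scene');p=cams.read_camera('wrist'); save(p,'w7')
cv2.imwrite('pics/s7z.png',cv2.resize(q['img'][140:265,180:320],None,fx=5,fy=4.8,interpolation=cv2.INTER_CUBIC)[:,:,::-1])
goto([.52,-.18,.28],2.15)
E
```

```text
14.375 [ 0.5491 -0.0413  0.3069] 74.99 [0.7934 0.6087 0.0027 0.0032] [-0.22  0.4   0.5 ] [-0.064 -0.081 -0.003] 0.999
shift [-0.1414  0.01    0.022 ] turn/2 [ 2.000e-04  1.000e-04 -4.206e-01]
```

View pics/s7z.png

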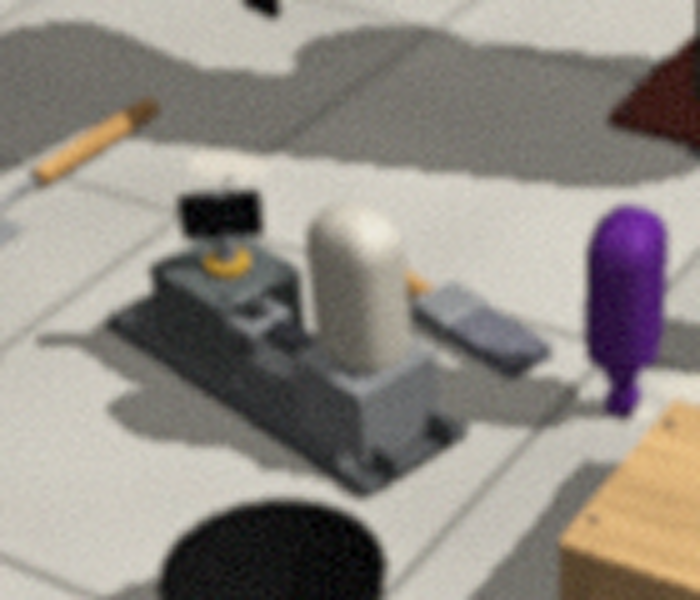

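View pics/w7.png

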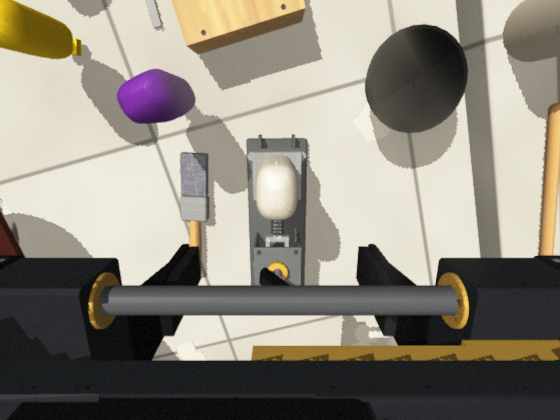

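```bash
python3 - <<'E'
from h import *
import pickle; p=pickle.load(open('w1.pkl','rb'))
c=p['img'][150:220,240:310]; cv2.imwrite('pics/k1.png',cv2.resize(c,None,fx=8,fy=8,interpolation=cv2.INTER_CUBIC)[:,:,::-1])
g=c.max(axis=2); m=(g<45).astype(np.uint8)
n,l,st,ce=cv2.connectedComponentsWithStats(m)
for i in range(1,n):
    if st[i,4]<60: continue
    ys,xs=np.nonzero(l==i); w=np.array([atz(p,[(y+150.5)/420,(x+240.5)/560],.137)[:2] for y,x in zip(ys,xs)])
    ev,V=np.linalg.eigh(np.cov(w.T)); print(st[i],w.mean(0),np.sqrt(ev*12),np.degrees(np.arctan2(V[1,1],V[0,1])), cv2.minAreaRect((w*1000).astype(np.float32)))
print(proj(p,[.5121,-.1709,.137]))
E
```

```text
[ 16  17  36  34 405] [ 0.51533498 -0.1693739 ] [0.01392232 0.05233017] 122.01772649220739 ((514.1217651367188, -168.50811767578125), (14.970048904418945, 53.34134292602539), 35.087257385253906)
[273.00356708 186.46355857]
```

View pics/k1.png

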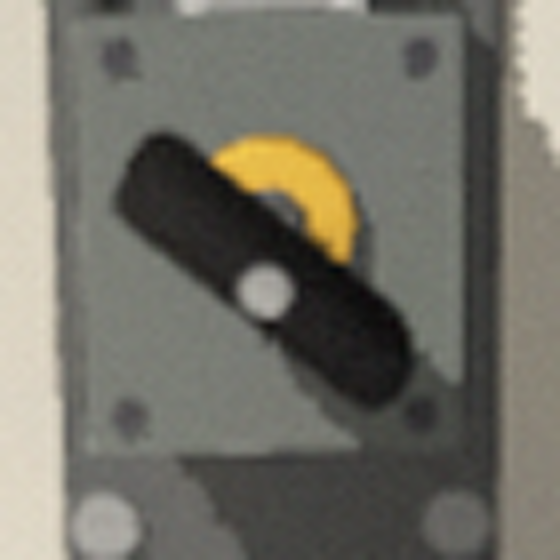

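```bash
python3 - <<'E'
from h import *
goto([.5121,-.1709,.25],np.radians(123))
E
```

```text
shift [-0.1346  0.      0.052 ] turn/2 [ 2.00e-04  1.00e-04 -4.19e-01]
```

servo_tool:
  plan:
    - [[-0.03, 0, 0], [0, 0, -0.06], 0]
    - [[-0.08, 0, 0], [0, 0, -0.13], 0]
    - [[-0.12, 0, 0], [0, 0, -0.21], 0]
    - [[-0.1346, 0, 0.01], [0, 0, -0.29], 0]
    - [[-0.1346, 0, 0.03], [0, 0, -0.36], 0]
    - [[-0.1346, 0, 0.052], [0, 0, -0.419], 0]
    - [[-0.1346, 0, 0.052], [0, 0, -0.419], 0]
    - [[-0.1346, 0, 0.052], [0, 0, -0.419], 0]

```text
clock: 15.48
tcp_pos: [0.5119, -0.1707, 0.2498]
tcp_rot: [0.478, 0.878, -0.0, -0.001]
ft_force: [0.0, 0.7, 0.8]
opening: 1.001
```

```bash
python3 st.py; python3 - <<'E'
from h import *
p=cams.read_camera('wrist'); save(p,'w8'); import pickle; pickle.dump(p,open('w8.pkl','wb'))
print(proj(p,[.5121,-.1709,.137]))
g=p['img'].max(axis=2); g=g[130:250,215:330]; m=(g<45).astype(np.uint8)
n,l,st,ce=cv2.connectedComponentsWithStats(m)
for i in range(1,n):
    if st[i,4]<100: continue
    ys,xs=np.nonzero(l==i); w=np.array([atz(p,[(y+130.5)/420,(x+215.5)/560],.137)[:2] for y,x in zip(ys,xs)])
    ev,V=np.linalg.eigh(np.cov(w.T)); print(st[i],w.mean(0),np.sqrt(ev*12),np.degrees(np.arctan2(V[1,1],V[0,1])), cv2.minAreaRect((w*1000).astype(np.float32)))
cv2.imwrite('pics/k2.png',cv2.resize(p['img'][100:260,190:350],None,fx=3.7,fy=3.7,interpolation=cv2.INTER_CUBIC)[:,:,::-1])
E
```

```text
15.475 [ 0.5119 -0.1707  0.2498] 122.88 [ 4.781e-01  8.783e-01 -0.000e+00 -5.000e-04] [0.01 0.66 0.76] [ 0.034 -0.143  0.011] 1.001
[278.62693523 200.40632152]
[ 57  38  13  56 539] [ 0.50964699 -0.16716933] [0.01091844 0.0576963 ] 125.66392360055467 ((510.1668395996094, -167.76422119140625), (10.95322036743164, 54.7779426574707), 35.074405670166016)
```

View pics/k2.png

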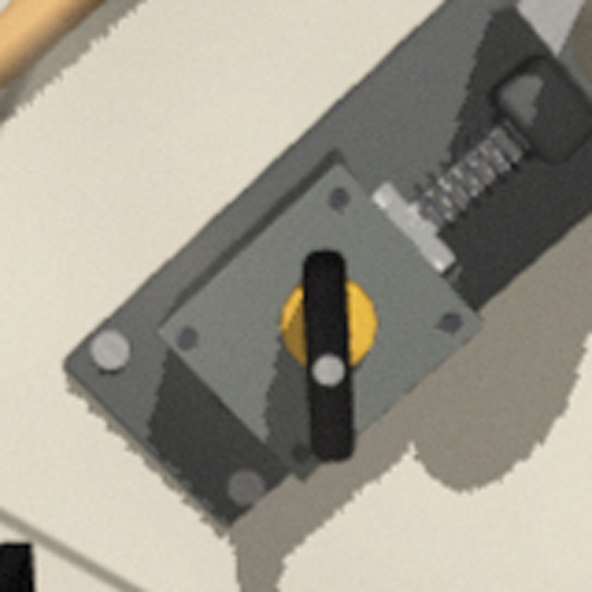

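servo_tool:
  plan:
    - [[0, 0, 0.04], [0, 0, -0.021], 0.3]
    - [[0, 0, 0.09], [0, 0, -0.021], 0.4]
    - [[0, 0, 0.125], [0, 0, -0.021], 0.5]
    - [[0, 0, 0.1405], [0, 0, -0.021], 0.5]
    - [[0, 0, 0.1405], [0, 0, -0.021], 0.6]
    - [[0, 0, 0.1405], [0, 0, -0.021], 0.7]
    - [[0, 0, 0.1405], [0, 0, -0.021], 0.8]
    - [[0, 0, 0.1405], [0, 0, -0.021], 0.9]
    - [[0, 0, 0.1405], [0, 0, -0.021], 1]
    - [[0, 0, 0.1405], [0, 0, -0.021], 1]
    - [[0, 0, 0.1405], [0, 0, -0.021], 1]

```text
clock: 16.9
tcp_pos: [0.5126, -0.1711, 0.1105]
tcp_rot: [0.459, 0.889, -0.0, 0.001]
ft_force: [-0.6, -0.9, 4.8]
opening: 0.011
```

```bash
python3 st.py; python3 - <<'E'
from h import *
q=cams.read_camera('scene'); p=cams.read_camera('wrist'); save(p,'w9');save(q,'s9')
print(proj(q,[.547-.185*.2588,-.0405-.185*.9659,.046]),proj(q,[.5121,-.1709,.125]))
cv2.imwrite('pics/s9z.png',cv2.resize(q['img'][110:250,170:310],None,fx=4.2,fy=4.2,interpolation=cv2.INTER_CUBIC)[:,:,::-1])
E
```

```text
16.9 [ 0.5126 -0.1711  0.1105] 125.41 [ 4.586e-01  8.886e-01 -0.000e+00  8.000e-04] [-0.56 -0.88  4.77] [ 0.043 -0.094  0.012] 0.011
[216.91548778 196.9939436 ] [223.5263747  182.92611113]
```

View pics/s9z.png

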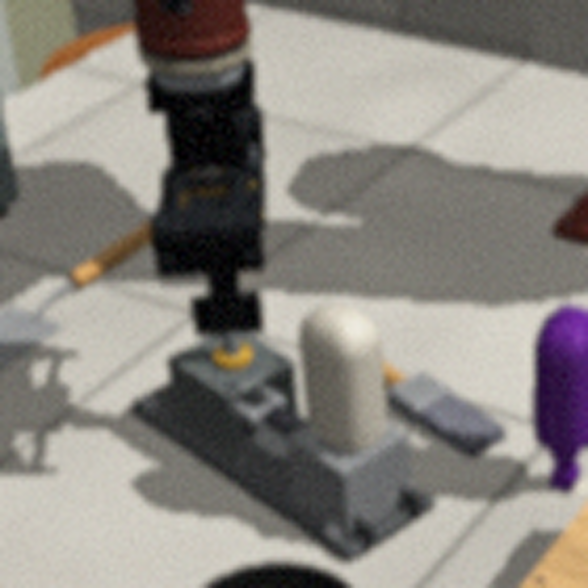

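View pics/w9.png

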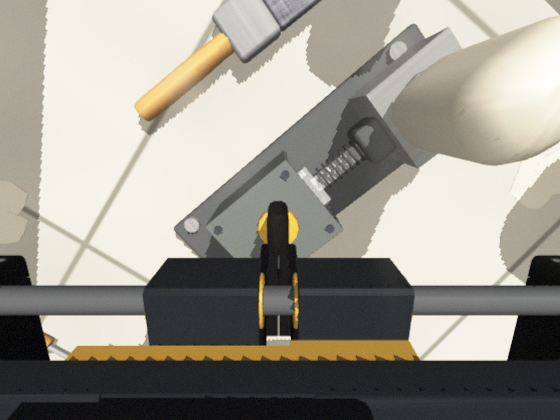

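```bash
python3 st.py; python3 - <<'E'
import cv2
a=cv2.imread('pics/w9.png')[190:360,230:330]
a=cv2.convertScaleAbs(a,alpha=2.5,beta=20)
cv2.imwrite('pics/w9z.png',cv2.resize(a,None,fx=3.5,fy=3.5,interpolation=cv2.INTER_CUBIC))
E
```

```text
17.0 [ 0.5126 -0.1711  0.1105] 125.4 [ 4.586e-01  8.886e-01 -0.000e+00  8.000e-04] [-0.12 -0.76  5.82] [ 0.002 -0.05   0.009] 0.006
```

View pics/w9z.png

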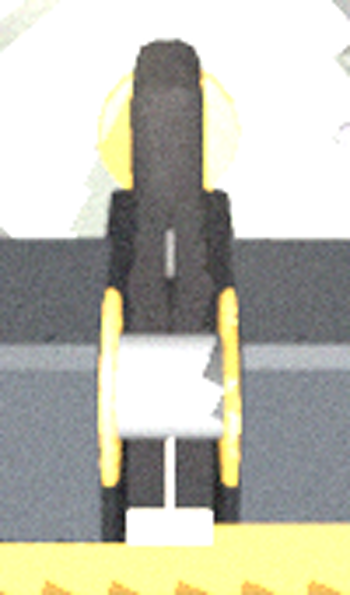

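```bash
python3 st.py; python3 - <<'E'
from h import *
s=observe();p=cams.read_camera('wrist')
T=R.from_quat(s['tcp_rot']).as_matrix()
def z(P): u=proj(p,P); return ((u-[230,190])*3.5).round(0)
k=np.array([.5121,-.1709,0]);a=np.radians(125.3);ex=np.array([np.cos(a),np.sin(a),0]);ey=np.array([-np.sin(a),np.cos(a),0])
for h in (.137,.103):
  for sx in (27,-27):
    print('bar',h,sx,[z(k+ex*sx/1e3+ey*sy/1e3+[0,0,h]) for sy in (-6,6)])
print('cap',z(k+[0,0,.138]))
for zz in (0,-.0187,-.035,-.05,-.07):
    print('tool z',zz,[z(s['tcp_pos']+T@[xx,yy,zz]) for xx in (.0095,) for yy in (-.006,0,.006)])
save(p,'w10')
E
python3 st.py
```

```text
17.0 [ 0.5126 -0.1711  0.1105] 125.4 [ 4.586e-01  8.886e-01 -0.000e+00  8.000e-04] [-0.12 -0.76  5.82] [ 0.002 -0.05   0.009] 0.006
bar 0.137 27 [array([211.,  94.]), array([131.,  94.])]
bar 0.137 -27 [array([207., 408.]), array([134., 408.])]
bar 0.103 27 [array([203.,  36.]), array([136.,  36.])]
bar 0.103 -27 [array([201., 307.]), array([138., 307.])]
cap [170. 261.]
tool z 0 [array([138., 145.]), array([171., 145.]), array([205., 145.])]
tool z -0.0187 [array([135., 185.]), array([172., 185.]), array([209., 185.])]
tool z -0.035 [array([132., 228.]), array([172., 227.]), array([213., 227.])]
tool z -0.05 [array([128., 274.]), array([173., 274.]), array([218., 274.])]
tool z -0.07 [array([123., 352.]), array([174., 352.]), array([225., 352.])]
17.05 [ 0.5126 -0.1711  0.1104] 125.41 [ 4.586e-01  8.886e-01 -0.000e+00  7.000e-04] [ 0.17 -0.24  5.42] [ 0.107 -0.028  0.026] 0.002
```

servo_tool:
  plan:
    - [[0, 0, 0], [0, 0, 0], 0.7]
    - [[0, 0, 0], [0, 0, 0], 0.7]
    - [[0, 0, 0], [0, 0, 0], 0.7]

```text
clock: 17.42
tcp_pos: [0.5115, -0.1706, 0.109]
tcp_rot: [0.459, 0.889, -0.0, -0.001]
ft_force: [1.0, 0.3, -1.1]
opening: 0.247
```

```bash
python3 st.py; python3 - <<'E'
from h import *
p=cams.read_camera('wrist'); save(p,'w11')
a=cv2.convertScaleAbs(p['img'][190:360,210:350,::-1],alpha=2.5,beta=20)
cv2.imwrite('pics/w11z.png',cv2.resize(a,None,fx=3.5,fy=3.5,interpolation=cv2.INTER_CUBIC))
E
python3 st.py
```

```text
17.425 [ 0.5115 -0.1706  0.109 ] 125.41 [ 4.586e-01  8.887e-01 -1.000e-04 -6.000e-04] [ 1.02  0.3  -1.1 ] [-0.016 -0.16   0.027] 0.247
17.475 [ 0.5113 -0.1705  0.1089] 125.41 [ 4.586e-01  8.887e-01 -1.000e-04 -8.000e-04] [ 0.66  0.61 -0.27] [ 0.022 -0.062 -0.02 ] 0.271
```

View pics/w11z.png

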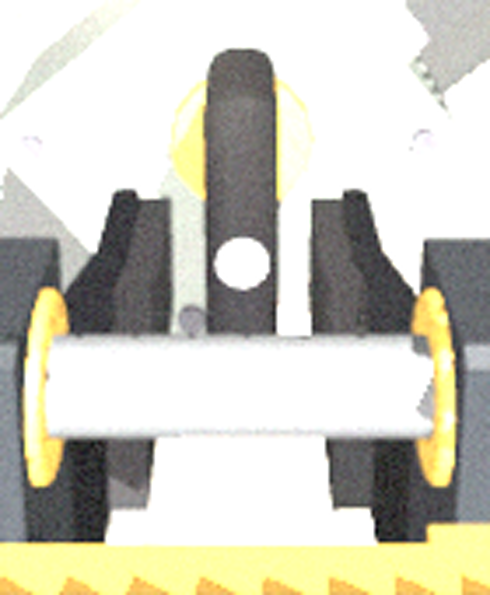

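servo_tool:
  plan:
    - [[0, 0, 0.005], [0, 0, 0], 0.65]
    - [[0, 0, 0.01], [0, 0, 0], 0.65]
    - [[0, 0, 0.014], [0, 0, 0], 0.65]
    - [[0, 0, 0.017], [0, 0, 0], 0.65]
    - [[0, 0, 0.017], [0, 0, 0], 0.65]

```text
clock: 18.1
tcp_pos: [0.5118, -0.1707, 0.0923]
tcp_rot: [0.459, 0.889, 0.0, -0.0]
ft_force: [-0.3, 0.9, 0.2]
opening: 0.353
```

```bash
python3 st.py; python3 - <<'E'
from h import *
p=cams.read_camera('wrist'); save(p,'w12');q=cams.read_camera('scene')
a=cv2.convertScaleAbs(p['img'][190:360,210:350,::-1],alpha=2.5,beta=20)
b=cv2.convertScaleAbs(q['img'][140:225,185:275,::-1],alpha=2,beta=20)
cv2.imwrite('pics/w12z.png',np.hstack([cv2.resize(a,(400,480)),cv2.resize(b,(400,480),interpolation=cv2.INTER_CUBIC)]))
E
```

```text
18.1 [ 0.5118 -0.1707  0.0923] 125.41 [ 4.586e-01  8.887e-01  0.000e+00 -3.000e-04] [-0.28  0.88  0.21] [-0.035 -0.16   0.021] 0.353
```

View pics/w12z.png

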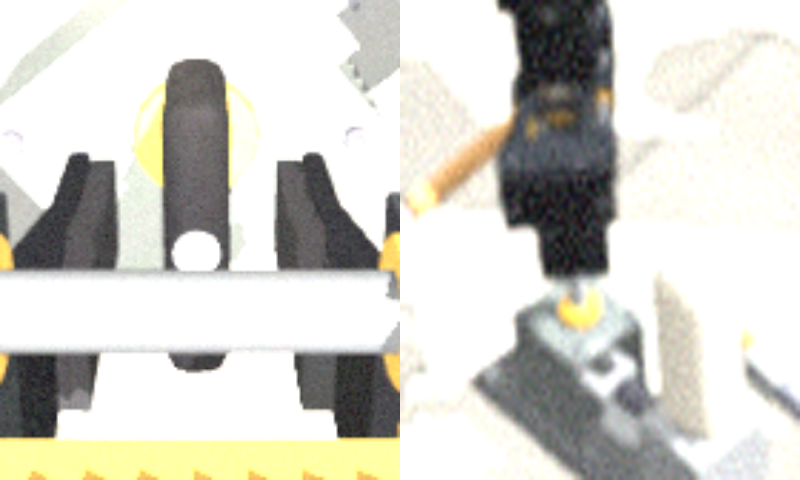

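servo_tool:
  plan:
    - [[0, 0, 0], [0, 0, 0], 0.8]
    - [[0, 0, 0], [0, 0, 0], 0.9]
    - [[0, 0, 0], [0, 0, 0], 1]
    - [[0, 0, 0], [0, 0, 0], 1]
    - [[0, 0, 0], [0, 0, 0], 1]

```text
clock: 18.82
tcp_pos: [0.5122, -0.1708, 0.0928]
tcp_rot: [0.459, 0.889, 0.0, 0.0]
ft_force: [0.6, 0.5, 0.8]
opening: 0.13
```

```bash
python3 st.py; python3 - <<'E'
from h import *
p=cams.read_camera('wrist'); save(p,'w13');q=cams.read_camera('scene')
a=cv2.convertScaleAbs(p['img'][190:360,210:350,::-1],alpha=2.5,beta=20)
b=cv2.convertScaleAbs(q['img'][140:225,185:275,::-1],alpha=2,beta=20)
cv2.imwrite('pics/w13z.png',np.hstack([cv2.resize(a,(400,480)),cv2.resize(b,(400,480),interpolation=cv2.INTER_CUBIC)]))
E
```

```text
18.825 [ 0.5122 -0.1708  0.0928] 125.42 [4.585e-01 8.887e-01 1.000e-04 2.000e-04] [0.63 0.49 0.79] [ 0.082 -0.272  0.088] 0.13
```

View pics/w13z.png

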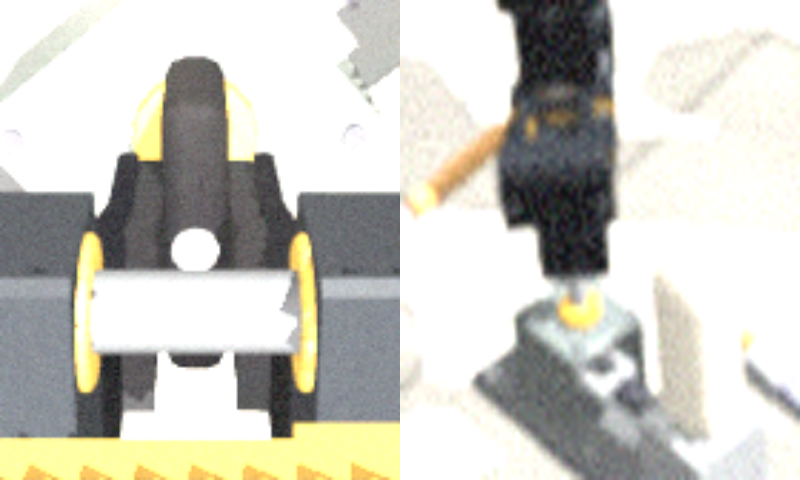

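servo_tool:
  plan:
    - [[0, 0, 0], [0, 0, 0.01], 1]
    - [[0, 0, 0], [0, 0, 0.028], 1]
    - [[0, 0, 0], [0, 0, 0.047], 1]
    - [[0, 0, 0], [0, 0, 0.066], 1]
    - [[0, 0, 0], [0, 0, 0.085], 1]
    - [[0, 0, 0], [0, 0, 0.104], 1]
    - [[0, 0, 0], [0, 0, 0.123], 1]
    - [[0, 0, 0], [0, 0, 0.14], 1]

```text
clock: 19.92
tcp_pos: [0.5123, -0.1708, 0.0928]
tcp_rot: [0.579, 0.815, 0.0, 0.0]
ft_force: [1.8, 0.4, 0.6]
opening: 0.133
```

```bash
cat > tk.py <<'E'
import sys
from h import *
s=observe(); y=np.degrees(yawof(s['tcp_rot'])); print(round(s['clock'],2),'turn rad',round(np.radians(125.42-y),3),s['tcp_pos'].round(4),'F',s['ft_force'].round(2),'T',s['torque'].round(3),round(s['opening'],3))
E
python3 tk.py;python3 - <<'E'
from h import *
p=cams.read_camera('wrist'); save(p,'w14');q=cams.read_camera('scene')
b=q['img'][140:225,185:275,::-1]
cv2.imwrite('pics/w14z.png',np.hstack([cv2.resize(p['img'][100:360,150:410,::-1],(390,390)),cv2.resize(b,(400,390),interpolation=cv2.INTER_CUBIC)]))
E
```

```text
19.93 turn rad 0.282 [ 0.5123 -0.1708  0.0928] F [1.78 0.41 0.57] T [ 0.144 -0.439  0.249] 0.133
```

View pics/w14z.png

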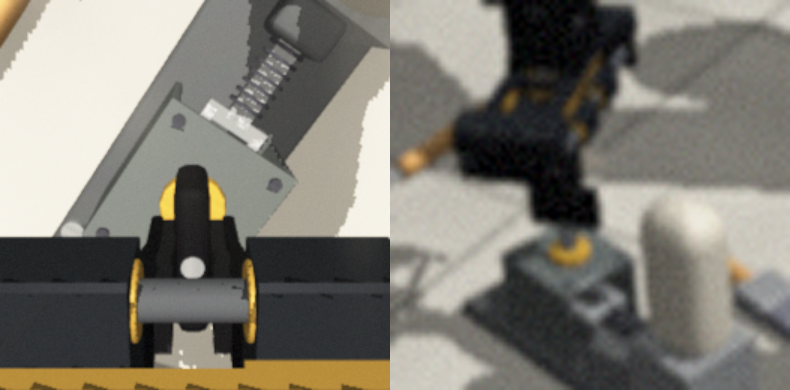

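servo_tool:
  plan:
    - [[0, 0, 0], [0, 0, 0.019], 1]
    - [[0, 0, 0], [0, 0, 0.038], 1]
    - [[0, 0, 0], [0, 0, 0.056], 1]

```text
clock: 20.4
tcp_pos: [0.5123, -0.1708, 0.0928]
tcp_rot: [0.623, 0.782, 0.0, 0.0]
ft_force: [2.2, 1.4, 1.4]
opening: 0.139
```

```bash
python3 tk.py
```

```text
20.4 turn rad 0.394 [ 0.5123 -0.1708  0.0928] F [2.19 1.42 1.36] T [ 0.193 -0.519  0.208] 0.139
```

servo_tool:
  plan:
    - [[0, 0, 0], [0, 0, 0.019], 1]
    - [[0, 0, 0], [0, 0, 0.037], 1]

```text
clock: 20.65
tcp_pos: [0.5123, -0.1708, 0.0928]
tcp_rot: [0.652, 0.758, 0.0, 0.0]
ft_force: [2.6, 2.2, 1.9]
opening: 0.132
```

```bash
python3 tk.py
```

```text
20.65 turn rad 0.468 [ 0.5123 -0.1708  0.0928] F [2.63 2.18 1.87] T [ 0.223 -0.641  0.281] 0.132
```

servo_tool:
  plan:
    - [[0, 0, 0], [0, 0, 0.019], 1]
    - [[0, 0, 0], [0, 0, 0.037], 1]

```text
clock: 20.9
tcp_pos: [0.5123, -0.1707, 0.0928]
tcp_rot: [0.68, 0.733, 0.0, 0.0]
ft_force: [3.7, 1.5, 1.0]
opening: 0.132
```

```bash
python3 tk.py
```

```text
20.9 turn rad 0.542 [ 0.5123 -0.1707  0.0928] F [3.67 1.5  1.  ] T [ 0.194 -0.624  0.23 ] 0.132
```

servo_tool:
  plan:
    - [[0, 0, 0], [0, 0, 0.019], 1]
    - [[0, 0, 0], [0, 0, 0.037], 1]

```text
clock: 21.15
tcp_pos: [0.5124, -0.1708, 0.0928]
tcp_rot: [0.706, 0.708, 0.0, 0.0]
ft_force: [4.2, 0.7, 1.7]
opening: 0.137
```

```bash
python3 tk.py
```

```text
21.15 turn rad 0.616 [ 0.5124 -0.1708  0.0928] F [4.17 0.7  1.69] T [ 0.196 -0.654  0.264] 0.137
```

servo_tool:
  plan:
    - [[0, 0, 0], [0, 0, 0.019], 1]
    - [[0, 0, 0], [0, 0, 0.037], 1]

```text
clock: 21.4
tcp_pos: [0.5123, -0.1708, 0.0928]
tcp_rot: [0.732, 0.681, 0.0, 0.0]
ft_force: [4.4, 1.1, 1.3]
opening: 0.135
```

```bash
python3 tk.py
```

```text
21.4 turn rad 0.69 [ 0.5123 -0.1708  0.0928] F [4.4  1.14 1.33] T [ 0.214 -0.725  0.217] 0.135
```

servo_tool:
  plan:
    - [[0, 0, 0], [0, 0, 0.019], 1]
    - [[0, 0, 0], [0, 0, 0.037], 1]

```text
clock: 21.65
tcp_pos: [0.5124, -0.1708, 0.0928]
tcp_rot: [0.757, 0.654, 0.0, 0.0]
ft_force: [3.6, 1.3, 1.8]
opening: 0.131
```

```bash
python3 tk.py
```

```text
21.65 turn rad 0.764 [ 0.5124 -0.1708  0.0928] F [3.64 1.29 1.8 ] T [ 0.256 -0.773  0.244] 0.131
```

servo_tool:
  plan:
    - [[0, 0, 0], [0, 0, 0.019], 1]
    - [[0, 0, 0], [0, 0, 0.037], 1]

```text
clock: 21.9
tcp_pos: [0.5123, -0.1708, 0.0928]
tcp_rot: [0.781, 0.625, 0.0, 0.0]
ft_force: [4.6, 2.4, 1.3]
opening: 0.136
```

```bash
python3 tk.py
```

```text
21.9 turn rad 0.839 [ 0.5123 -0.1708  0.0928] F [4.6  2.42 1.25] T [ 0.294 -0.861  0.27 ] 0.136
```

servo_tool:
  plan:
    - [[0, 0, 0], [0, 0, 0.019], 1]
    - [[0, 0, 0], [0, 0, 0.037], 1]

```text
clock: 22.15
tcp_pos: [0.5124, -0.1708, 0.0928]
tcp_rot: [0.803, 0.596, 0.0, 0.0]
ft_force: [4.9, 2.0, 2.2]
opening: 0.134
```

```bash
python3 tk.py
```

```text
22.15 turn rad 0.913 [ 0.5124 -0.1708  0.0928] F [4.94 2.01 2.18] T [ 0.232 -0.909  0.201] 0.134
```

servo_tool:
  plan:
    - [[0, 0, 0], [0, 0, 0.019], 1]
    - [[0, 0, 0], [0, 0, 0.037], 1]

```text
clock: 22.4
tcp_pos: [0.5124, -0.1708, 0.0928]
tcp_rot: [0.825, 0.566, 0.0, 0.0]
ft_force: [4.7, 1.3, 1.1]
opening: 0.135
```

```bash
python3 tk.py; python3 - <<'E'
from h import *
p=cams.read_camera('wrist'); save(p,'w15');q=cams.read_camera('scene')
b=q['img'][140:225,185:275,::-1]
cv2.imwrite('pics/w15z.png',np.hstack([cv2.resize(p['img'][100:360,150:410,::-1],(390,390)),cv2.resize(b,(400,390),interpolation=cv2.INTER_CUBIC)]))
E
```

```text
22.4 turn rad 0.986 [ 0.5124 -0.1708  0.0928] F [4.65 1.34 1.08] T [ 0.218 -0.868  0.237] 0.135
```

View pics/w15z.png

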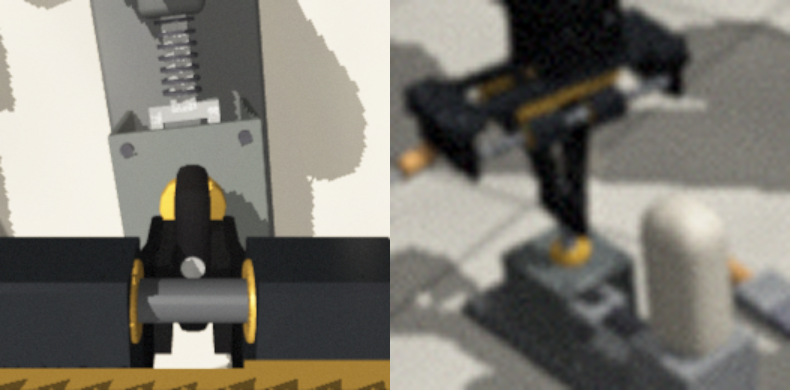

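servo_tool:
  plan:
    - [[0, 0, 0], [0, 0, 0.019], 1]
    - [[0, 0, 0], [0, 0, 0.037], 1]

```text
clock: 22.75
tcp_pos: [0.5124, -0.1708, 0.0928]
tcp_rot: [0.845, 0.535, 0.0, 0.0]
ft_force: [5.1, 1.7, 1.0]
opening: 0.138
```

```bash
python3 tk.py
```

```text
22.75 turn rad 1.06 [ 0.5124 -0.1708  0.0928] F [5.13 1.74 0.96] T [ 0.247 -0.87   0.285] 0.138
```

servo_tool:
  plan:
    - [[0, 0, 0], [0, 0, 0.019], 1]
    - [[0, 0, 0], [0, 0, 0.037], 1]

```text
clock: 23.0
tcp_pos: [0.5124, -0.1708, 0.0928]
tcp_rot: [0.864, 0.503, 0.0, 0.0]
ft_force: [4.8, 1.8, 1.1]
opening: 0.132
```

```bash
python3 tk.py
```

```text
23.0 turn rad 1.135 [ 0.5124 -0.1708  0.0928] F [4.81 1.78 1.09] T [ 0.22  -0.91   0.127] 0.132
```

servo_tool:
  plan:
    - [[0, 0, 0], [0, 0, 0.01], 1]
    - [[0, 0, 0], [0, 0, 0.02], 1]

```text
clock: 23.25
tcp_pos: [0.5124, -0.1708, 0.0928]
tcp_rot: [0.874, 0.486, 0.0, 0.0]
ft_force: [5.5, 1.1, 1.4]
opening: 0.135
```

```bash
python3 tk.py; python3 - <<'E'
from h import *
p=cams.read_camera('wrist'); save(p,'w16'); cv2.imwrite('pics/w16z.png',cv2.resize(p['img'][60:260,170:390,::-1],None,fx=3,fy=3))
E
python3 tk.py
```

```text
23.25 turn rad 1.174 [ 0.5124 -0.1708  0.0928] F [5.47 1.09 1.38] T [ 0.279 -0.874  0.059] 0.135
23.3 turn rad 1.175 [ 0.5124 -0.1708  0.0928] F [4.09 1.7  1.38] T [ 0.222 -0.857  0.022] 0.133
```

View pics/w16z.png

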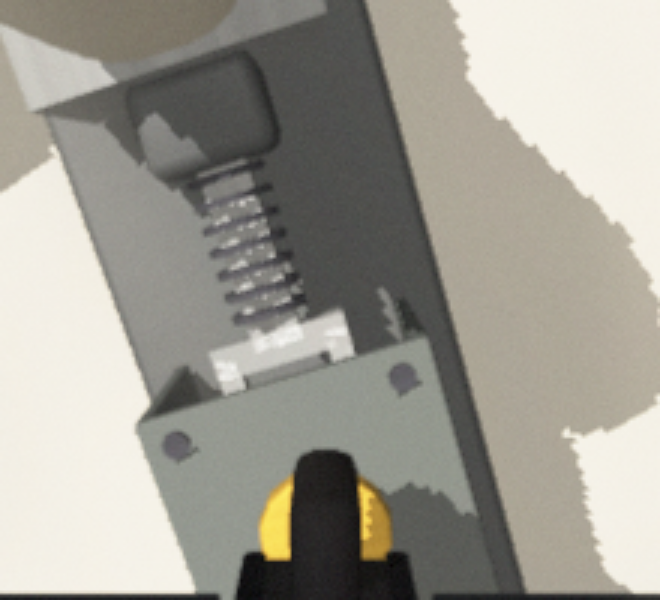

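servo_tool:
  plan:
    - [[0, 0, 0], [0, 0, 0.01], 1]
    - [[0, 0, 0], [0, 0, 0.018], 1]

```text
clock: 23.55
tcp_pos: [0.5123, -0.1708, 0.0928]
tcp_rot: [0.883, 0.47, 0.0, 0.0]
ft_force: [3.7, 1.0, 0.0]
opening: 0.138
```

```bash
python3 tk.py; python3 - <<'E'
from h import *
p=cams.read_camera('wrist'); save(p,'w17'); cv2.imwrite('pics/w17z.png',cv2.resize(p['img'][60:260,170:390,::-1],None,fx=3,fy=3))
E
python3 tk.py
```

```text
23.55 turn rad 1.21 [ 0.5123 -0.1708  0.0928] F [3.68 1.03 0.02] T [ 0.24  -0.826 -0.062] 0.138
23.6 turn rad 1.211 [ 0.5123 -0.1708  0.0928] F [5.47 2.83 2.34] T [ 0.294 -0.819 -0.113] 0.135
```

View pics/w17z.png

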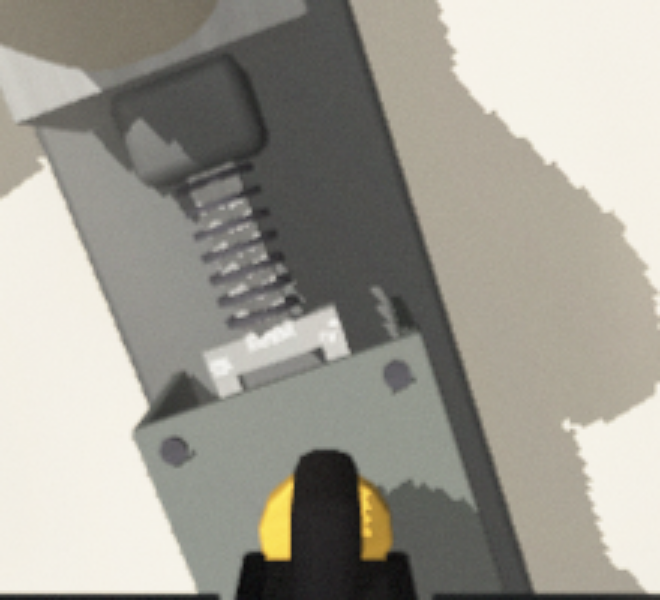

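servo_tool:
  plan:
    - [[0, 0, 0], [0, 0, 0.008], 1]
    - [[0, 0, 0], [0, 0, 0.015], 1]

```text
clock: 23.85
tcp_pos: [0.5123, -0.1708, 0.0928]
tcp_rot: [0.889, 0.457, 0.0, 0.0]
ft_force: [4.5, 2.4, 1.8]
opening: 0.133
```

```bash
python3 tk.py; python3 - <<'E'
from h import *
p=cams.read_camera('wrist'); save(p,'w18'); cv2.imwrite('pics/w18z.png',cv2.resize(p['img'][60:260,170:390,::-1],None,fx=3,fy=3))
E
python3 tk.py
```

```text
23.85 turn rad 1.24 [ 0.5123 -0.1708  0.0928] F [4.53 2.37 1.8 ] T [ 0.33  -0.888 -0.173] 0.133
23.9 turn rad 1.24 [ 0.5123 -0.1708  0.0928] F [5.24 1.79 1.32] T [ 0.199 -0.93  -0.203] 0.135
```

View pics/w18z.png

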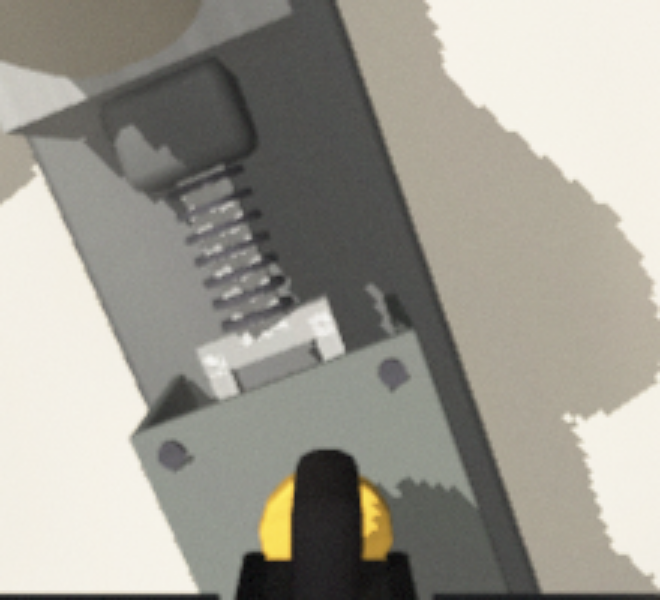

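servo_tool:
  plan:
    - [[0, 0, 0], [0, 0, 0.008], 1]
    - [[0, 0, 0], [0, 0, 0.015], 1]

```text
clock: 24.15
tcp_pos: [0.5123, -0.1709, 0.0928]
tcp_rot: [0.896, 0.444, 0.0, 0.0]
ft_force: [5.0, 1.3, 1.7]
opening: 0.135
```

```bash
python3 tk.py; python3 - <<'E'
from h import *
p=cams.read_camera('wrist'); save(p,'w19'); cv2.imwrite('pics/w19z.png',cv2.resize(p['img'][60:260,170:390,::-1],None,fx=3,fy=3))
E
python3 tk.py
```

```text
24.15 turn rad 1.269 [ 0.5123 -0.1709  0.0928] F [5.04 1.27 1.68] T [ 0.247 -0.908 -0.053] 0.135
24.2 turn rad 1.27 [ 0.5123 -0.1709  0.0928] F [4.57 1.59 1.9 ] T [ 0.204 -0.894 -0.11 ] 0.135
```

View pics/w19z.png

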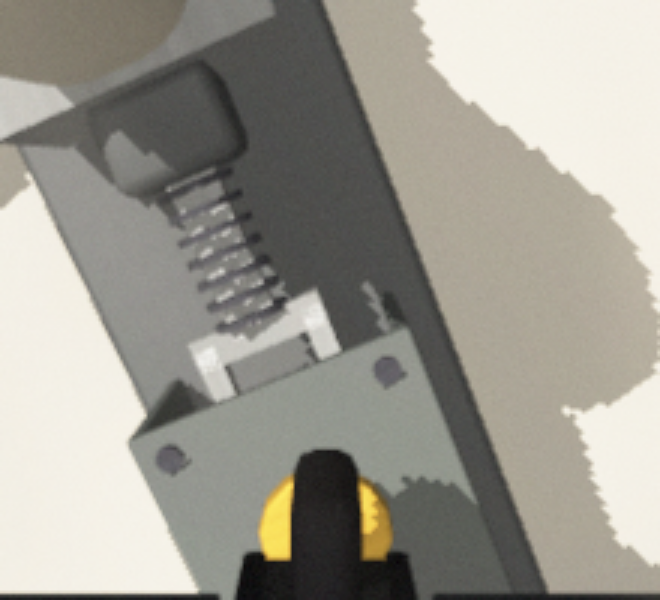

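```bash
cat > by.py <<'E'
from h import *
def by(p,zx,zy,z=.055):
    w=atz(p,[(60+zy/3)/420,(170+zx/3)/560],z)[:2]-np.array([.547,-.0405]); return (w@[.2588,.9659]).round(4),(w@[.9659,-.2588]).round(4)
E
python3 - <<'E'
from by import *
p=cams.read_camera('wrist'); s=observe()
T=R.from_quat(s['tcp_rot']); 
# pose of camera in tool
rel=(T.inv()*R.from_matrix(rot(p))); off=T.as_matrix().T@(np.array(p['position'])-s['tcp_pos'])
def cam(turn):
    y=np.radians(125.42)-turn; Tn=down(y); d=dict(p); d['orientation']=(Tn*rel).as_quat(); d['position']=np.array(s['tcp_pos'])+Tn.as_matrix()@off; return d
for n,t,a,b in [('w16',1.174,(212,352),(343,310)),('w17',1.21,(203,353),(336,307)),('w18',1.24,(198,350),(328,299)),('w19',1.269,(190,345),(318,290))]:
    c=cam(t); print(n,by(c,*a),by(c,*b))
# cover edge corners
c=cam(1.269); print('cover edge',by(c,130,440,.076),by(c,405,328,.076))
E
python3 tk.py
```

```text
w16 (np.float64(-0.093), np.float64(-0.0156)) (np.float64(-0.0925), np.float64(0.0169))
w17 (np.float64(-0.092), np.float64(-0.0162)) (np.float64(-0.092), np.float64(0.0171))
w18 (np.float64(-0.0904), np.float64(-0.0157)) (np.float64(-0.0901), np.float64(0.0173))
w19 (np.float64(-0.0882), np.float64(-0.0156)) (np.float64(-0.0878), np.float64(0.0172))
cover edge (np.float64(-0.1), np.float64(-0.0325)) (np.float64(-0.0999), np.float64(0.0323))
24.25 turn rad 1.269 [ 0.5123 -0.1709  0.0928] F [5.15 0.91 1.04] T [ 0.188 -0.929 -0.115] 0.138
```

servo_tool:
  plan:
    - [[0, 0, 0], [0, 0, 0.006], 1]
    - [[0, 0, 0], [0, 0, 0.012], 1]

```text
clock: 24.5
tcp_pos: [0.5123, -0.1709, 0.0928]
tcp_rot: [0.901, 0.433, 0.0, 0.0]
ft_force: [5.3, 1.7, 1.3]
opening: 0.138
```

```bash
python3 tk.py; python3 - <<'E'
from h import *
p=cams.read_camera('wrist'); save(p,'w20'); cv2.imwrite('pics/w20z.png',cv2.resize(p['img'][60:260,170:390,::-1],None,fx=3,fy=3))
E
python3 tk.py
```

```text
24.5 turn rad 1.293 [ 0.5123 -0.1709  0.0928] F [5.28 1.67 1.29] T [ 0.236 -0.97   0.102] 0.138
24.55 turn rad 1.294 [ 0.5123 -0.1709  0.0928] F [5.5  0.84 1.24] T [ 0.225 -0.926  0.069] 0.136
```

View pics/w20z.png

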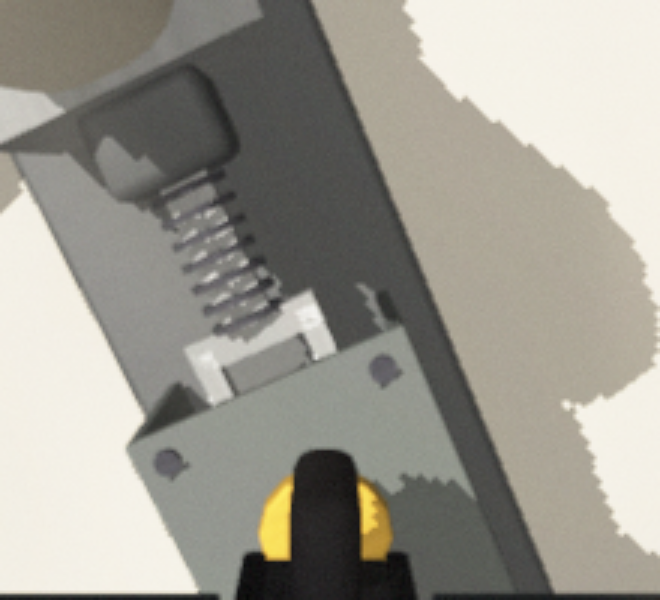

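```bash
python3 - <<'E'
from by import *
p=cams.read_camera('wrist'); s=observe()
T=R.from_quat(s['tcp_rot']); 
rel=(T.inv()*R.from_matrix(rot(p))); off=T.as_matrix().T@(np.array(p['position'])-s['tcp_pos'])
def cam(turn):
    y=np.radians(125.42)-turn; Tn=down(y); d=dict(p); d['orientation']=(Tn*rel).as_quat(); d['position']=np.array(s['tcp_pos'])+Tn.as_matrix()@off; return d
def q(px,py): return ((px-170)*3,(py-60)*3)
c=cam(.986); print('w15',by(c,*q(250,172)),by(c,*q(295.3,165.3)))
for n,t,a,b in [('w19',1.269,(190,345),(318,290)),('w20',1.293,(186,346),(313,289))]:
    c=cam(t); print(n,by(c,*a),by(c,*b))
E
python3 tk.py; python3 - <<'E'
import cv2,numpy as np
a=cv2.imread('pics/w14.png');b=cv2.imread('pics/w15.png')
cv2.imwrite('pics/w15b.png',cv2.resize(b[60:260,170:390],None,fx=3,fy=3))
E
```

```text
w15 (np.float64(-0.0937), np.float64(-0.016)) (np.float64(-0.0924), np.float64(0.0162))
w19 (np.float64(-0.0882), np.float64(-0.0156)) (np.float64(-0.0878), np.float64(0.0172))
w20 (np.float64(-0.0877), np.float64(-0.0154)) (np.float64(-0.0876), np.float64(0.0174))
24.6 turn rad 1.293 [ 0.5123 -0.1709  0.0928] F [5.56 1.15 1.4 ] T [ 0.199 -0.981  0.031] 0.131
```

View pics/w15b.png

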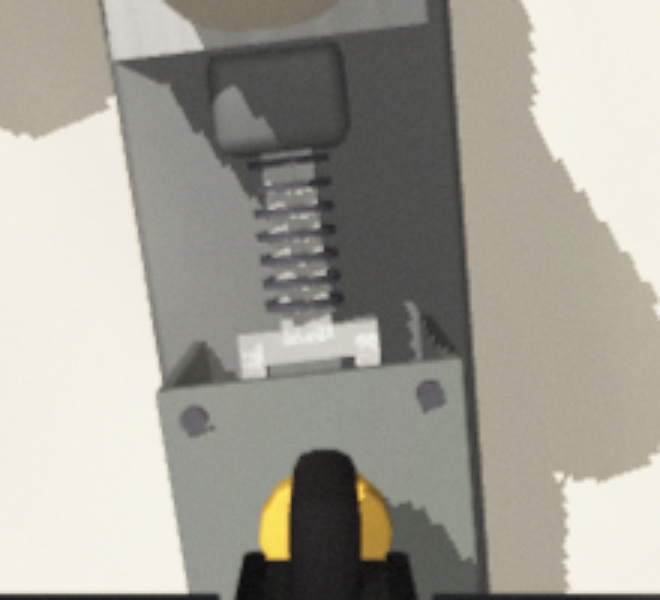

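```bash
python3 - <<'E'
from by import *
p=cams.read_camera('wrist'); s=observe()
T=R.from_quat(s['tcp_rot']); 
rel=(T.inv()*R.from_matrix(rot(p))); off=T.as_matrix().T@(np.array(p['position'])-s['tcp_pos'])
def cam(turn):
    y=np.radians(125.42)-turn; Tn=down(y); d=dict(p); d['orientation']=(Tn*rel).as_quat(); d['position']=np.array(s['tcp_pos'])+Tn.as_matrix()@off; return d
# rectify stand-plane patch at z=.055 : x -25..25mm, y -110..-60 mm
def rect(img,c):
    S=[(-.03,-.105),(.03,-.105),(.03,-.05),(-.03,-.05)]
    W=[np.array([.547,-.0405,.055])+x*np.array([.9659,-.2588,0])+y*np.array([.2588,.9659,0]) for x,y in S]
    src=np.float32([proj(c,w) for w in W]); dst=np.float32([[(x+.03)*10000*.9,( -.05-y)*10000*.9] for x,y in S])
    return cv2.warpPerspective(img,cv2.getPerspectiveTransform(src,dst),(540,495))
L=[]
for n,t in [('w15',.986),('w19',1.269),('w20',1.293)]:
    r=rect(cv2.imread(f'pics/{n}.png'),cam(t)); L.append(r[200:,130:410])
cv2.imwrite('pics/rect.png',np.hstack(L)[:, :840])
E
python3 tk.py
```

```text
24.65 turn rad 1.293 [ 0.5124 -0.1709  0.0928] F [4.65 1.53 0.82] T [ 0.293 -0.952  0.022] 0.135
```

View pics/rect.png

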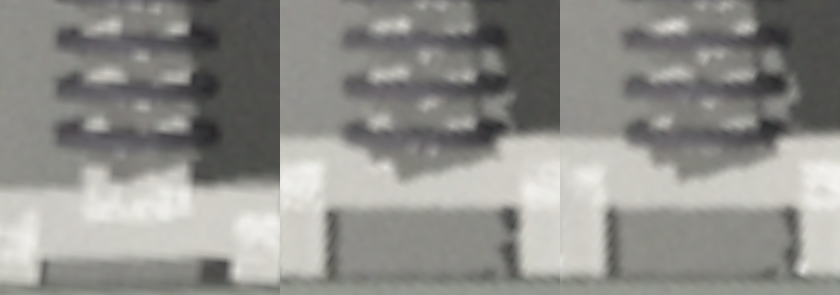

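servo_tool:
  plan:
    - [[0, 0, 0], [0, 0, 0], 0.9]
    - [[0, 0, 0], [0, 0, 0], 0.8]
    - [[0, 0, 0], [0, 0, 0], 0.65]
    - [[0, 0, 0], [0, 0, 0], 0.6]
    - [[0, 0, 0], [0, 0, 0], 0.6]
    - [[0, 0, -0.015], [0, 0, 0], 0.6]
    - [[0, 0, -0.045], [0, 0, 0], 0.6]
    - [[0, 0, -0.09], [0, 0, 0], 0.5]
    - [[0, 0, -0.14], [0, 0, 0], 0.3]
    - [[0, 0, -0.18], [0, 0, 0], 0]
    - [[0, 0, -0.18], [0, 0, 0], 0]

```text
clock: 26.02
tcp_pos: [0.5142, -0.1718, 0.2786]
tcp_rot: [0.901, 0.434, 0.003, 0.004]
ft_force: [-0.2, 0.5, -0.3]
opening: 0.75
```

```bash
python3 tk.py; python3 - <<'E'
from h import *
p=cams.read_camera('wrist'); save(p,'w21'); cv2.imwrite('pics/w21z.png',cv2.resize(p['img'][60:260,170:390,::-1],None,fx=3,fy=3))
for t,z in [('bolt_tail',.046),('knob_grip',.125)]: print(t,[(round(x['conf'],2),np.round(np.array(x['centre'])*[420,560],1).tolist(),atz(p,x['centre'],z).round(4)) for x in cams.mark_of(t,p)[:2]])
s=observe(); 
goto([.50,-.33,.30],-1.83)
E
```

```text
26.02 turn rad 1.292 [ 0.5142 -0.1718  0.2786] F [-0.21  0.46 -0.25] T [-0.014  0.026  0.059] 0.75
bolt_tail []
knob_grip [(0.89, [190.4, 277.5], array([ 0.514, -0.172,  0.125]))]
shift [-0.1318  0.0904 -0.0278] turn/2 [0.0000e+00 5.0000e-04 1.3634e+00]
```

View pics/w21.png

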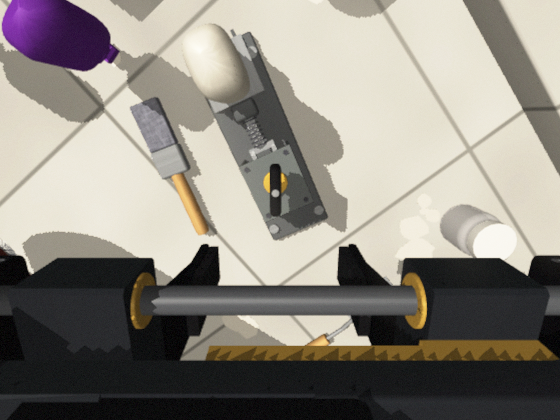

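servo_tool:
  plan:
    - [[-0.05, 0.013, 0], [0, 0, 0], 0]
    - [[-0.1, 0.027, 0], [0, 0, 0], 0]
    - [[-0.15, 0.04, 0], [0, 0, 0], 0]
    - [[-0.168, 0.045, 0], [0, 0, 0], 0]
    - [[-0.168, 0.045, 0], [0, 0, 0], 0]
    - [[-0.168, 0.045, 0], [0, 0, 0], 0]

```text
clock: 26.92
tcp_pos: [0.4428, -0.3288, 0.2721]
tcp_rot: [0.901, 0.434, 0.0, -0.001]
ft_force: [-0.4, 0.1, 0.1]
opening: 1.001
```

```bash
python3 tk.py; python3 - <<'E'
from h import *
p=cams.read_camera('wrist'); save(p,'w22'); 
for t,z in [('bolt_tail',.046),('knob_grip',.125),('socket_mouth',.072)]:
  print(t,[(round(x['conf'],2),np.round(np.array(x['centre'])*[420,560],1).tolist(),atz(p,x['centre'],z).round(4)) for x in cams.mark_of(t,p)[:2]])
o=np.array([.547,-.0405,0]);e=np.array([.2588,.9659,0])
for y,h in ((-.178,.076),(-.185,.046),(-.179,.046)): print(y,h,proj(p,o+y*e+[0,0,h]))
u=proj(p,o-.178*e+[0,0,.06]).astype(int); print(u)
x0=max(0,u[0]-60);y0=max(0,u[1]-50)
cv2.imwrite('pics/w22z.png',cv2.resize(p['img'][y0:y0+100,x0:x0+120,::-1],None,fx=6,fy=6,interpolation=cv2.INTER_CUBIC)); print(x0,y0)
q=cams.read_camera('scene'); save(q,'s22'); t=cams.read_camera('top'); save(t,'t22')
E
```

```text
26.93 turn rad 1.291 [ 0.4428 -0.3288  0.2721] F [-0.4   0.11  0.06] T [-0.067 -0.08   0.004] 1.001
bolt_tail [(0.45, [72.8, 258.1], array([ 0.5023, -0.2144,  0.046 ]))]
knob_grip []
socket_mouth []
-0.178 0.076 [254.32186065  68.60435935]
-0.185 0.046 [258.58908651  77.93447422]
-0.179 0.046 [256.49149336  72.9741352 ]
[255  70]
195 20
```

View pics/w22z.png

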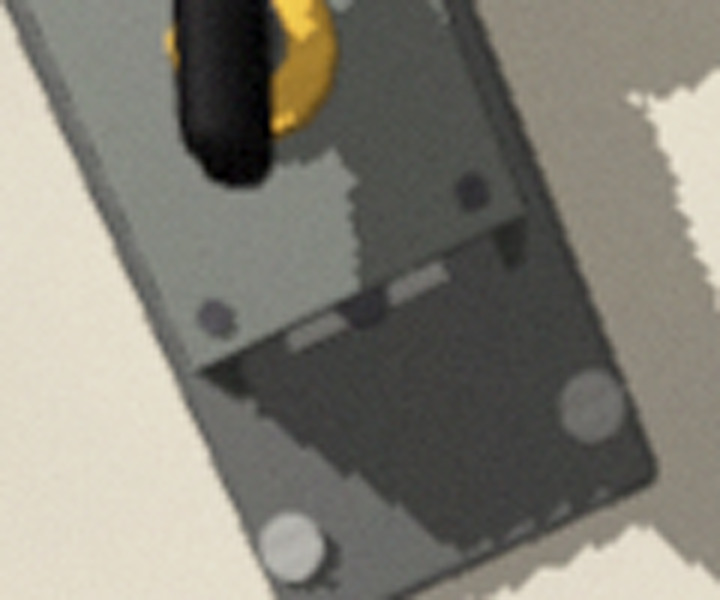

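View pics/s22.png

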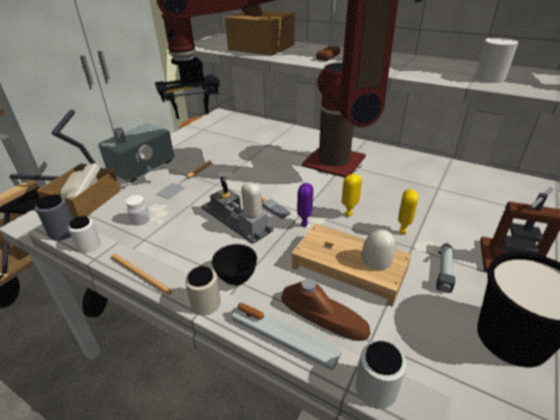

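View pics/t22.png

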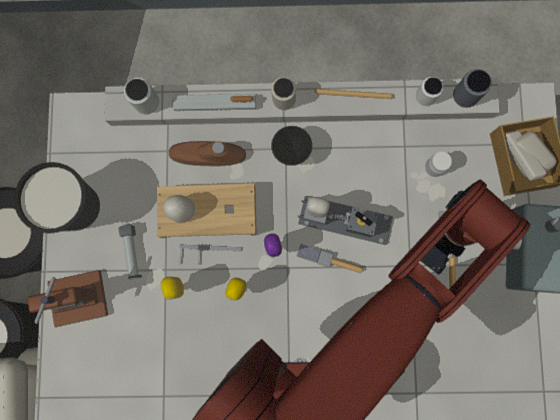

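```bash
python3 -c "
from station import robot; print(robot.close_job())"
```

```text
the job is handed in; nothing more can be done
None
```

The forearm model is in the bench stand with its lock bolt home, and I handed the job in at about 27 s of the 72 s allowed.

- **Seating:** the collar stopped dead at the expected height, with a light contact force of about 10 N. The model stands upright in the pictures.
- **Knob:** I turned it clockwise about 1.29 rad in small steps. The wrist torque ran at about 0.2–0.28 N m, then went negative to about −0.2 as the cam tugged. It came back to about 0, and I stopped there and let go. The highest torque reading between steps was 0.285 N m, well below the 0.7 N m limit.
- **Bolt:** its bracket moved about 5.8 mm by my measurement, against a nominal 6.2 mm. The last picture shows the tail end within about 1 pixel of where it should be when home.
- **Other things:** the leg model and the rest look unmoved in the scene and top pictures.

- **Missed first grip:** the first grip on the knob closed above the bar, because the fingertips sit about 20 mm higher than the reported tool point suggests. They pressed on it with about 5 N, and I regripped 17 mm lower. The same offset means I held the model higher than its marked grip point, but it did not slip.
- **Side force:** up to about 5 N while turning the knob, as the tool was slightly off its axis.

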